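Infrared readings of the metal samples in the draught shield

TASK

Take an infrared reading of every metal sample standing in the draught shield: fold the shield's front flap right down, turn each sample on the spot so that its blue patch faces squarely out of the front, then take the thermometer from its cradle and point it at the centre of each patch, nose about 6 cm away and as near square on as is handy, holding it steady for a good second, in the order copper, brass, zinc, iron (some may be missing). Lay the thermometer back in its cradle and fold the flap up shut, leaving the samples standing in the shield with their patches to the front; disturb nothing else on the bench.

Things in the scene. Friction and masses are not known exactly. Their poses are not given: they have to be found in the camera images.
- shield: Draught shield, fixed: open-topped box, grey floor (its top 8 mm above the bench), glass walls up to 79 mm. Origin: on the bench under the middle; x points from the front (flap) to the back wall, y along its width. Clear floor inside: x = -85 to 74 mm, y = -194 to 194 mm; the samples stand on it in a row along y, near x = 0.
- shield_front (a point): Reference point in the air straight out in front of the shield: 200 mm towards -x of the shield's origin, 30 mm above the bench; the patches should look this way.
- flap (a joint): Green front flap of the shield (rad): 0 upright, shut; 1.35 right down towards the robot (stop). Bottom hinge line parallel to shield y at x = -89, z = 12 mm in the shield's frame. Panel 8 mm thick, 370 mm wide, rising 70 mm from the hinge line. Stiff hinge (about 0.25 Nm): it stays where it is left.
- flap_bar (a point): Middle of the flap's brass handle: round bar 10 mm thick, parallel to shield y, 90 mm long between two posts above the middle of the flap's top edge; 112 mm from the hinge line in the panel's plane, 37 mm free gap between bar and panel. About 124 mm above the bench when shut, 37 mm when right down.
- copper: Copper (orange-red) sample, loose: upright cylinder 44 mm across, 50 mm high, 0.45 to 0.8 kg. May be absent. Origin: centre of its underside; blue patch on its -x side (so its x should point as the shield's x). A blue line on its top runs from the centre to the rim above the patch.
- copper_patch (a point): Centre of the copper sample's blue patch (18 mm wide, 24 mm high), on its surface 22 mm out on its -x side, 26 mm above its underside; axes as those of the sample.
- brass: Brass (yellow) sample, loose: upright cylinder 44 mm across, 50 mm high, 0.45 to 0.8 kg. May be absent. Origin: centre of its underside; blue patch on its -x side (so its x should point as the shield's x). A blue line on its top runs from the centre to the rim above the patch.
- brass_patch (a point): Centre of the brass sample's blue patch (18 mm wide, 24 mm high), on its surface 22 mm out on its -x side, 26 mm above its underside; axes as those of the sample.
- zinc: Zinc (bright silver) sample, loose: upright cylinder 44 mm across, 50 mm high, 0.45 to 0.8 kg. May be absent. Origin: centre of its underside; blue patch on its -x side (so its x should point as the shield's x). A blue line on its top runs from the centre to the rim above the patch.
- zinc_patch (a point): Centre of the zinc sample's blue patch (18 mm wide, 24 mm high), on its surface 22 mm out on its -x side, 26 mm above its underside; axes as those of the sample.
- iron: Iron (dark grey) sample, loose: upright cylinder 44 mm across, 50 mm high, 0.45 to 0.8 kg. May be absent. Origin: centre of its underside; blue patch on its -x side (so its x should point as the shield's x). A blue line on its top runs from the centre to the rim above the patch.
- iron_patch (a point): Centre of the iron sample's blue patch (18 mm wide, 24 mm high), on its surface 22 mm out on its -x side, 26 mm above its underside; axes as those of the sample.
- thermometer: Hand-held infrared thermometer, 180 g: yellow bar 110 x 30 x 30 mm, black rubber grip band in the middle, round black nose 22 mm thick. Origin: on its long axis in the middle of the grip band; x is the long axis, and it measures straight ahead along +x, out of the nose. Lies level in its cradle at the start.
- thermometer_nose (a point): Tip of the thermometer's nose, on the axis 80 mm ahead (+x) of its origin; axes as the thermometer's.
- cradle: Thermometer's cradle, fixed: black base 130 x 80 x 10 mm, two grey saddles (12 mm long, at x = -45 and 40 mm), seats 30 mm above the bench, cheeks 40 mm apart reaching 47 mm high. The thermometer lies along the cradle's x, its origin 45 mm above the cradle's; between the saddles its grip is free. Origin: on the bench under the middle.
- prism: Bystander: glass prism, a lying triangular bar 60 x 34 x 34 mm. Origin at the centre of its underside.
- pulley: Bystander: brass pulley wheel lying flat, 60 mm across, 22 mm high. Origin at the centre of its underside.
- zinc_cube: Bystander: bare dull grey metal cube, 30 mm, no patch. Origin at the centre of its underside.
- weight: Bystander: brass knobbed slotted-mass weight, 36 mm across, 55 mm high. Origin at the centre of its underside.
- beaker: Bystander: glass beaker, 60 mm across, 75 mm high. Origin at the centre of its underside.
- rule_block: Bystander: pale wooden bar 160 x 30 x 12 mm, long side along its x. Origin at the centre of its underside.
There are look-alikes about, which are no part of the job. What is shaped like the zinc but green is not meant.

How it is judged:
On the way, in this order (a step that is already met when the one before it is completed fails the run):
1. the shield's flap is folded right down (beyond 1.2 rad) (value of joint flap above 1.2 rad), for 0.2 s.
2. copper read for 1 s: patch facing front within 0.35 rad, its centre 30-100 mm straight ahead of the nose, within 9 mm across and up-down, beam under 0.6 rad off square (x of copper_patch in the frame of thermometer_nose between 0.03 and 0.1 m and y of copper_patch in the frame of thermometer_nose between -0.009 and 0.009 m and z of copper_patch in the frame of thermometer_nose between -0.009 and 0.009 m and angle between the x axis of thermometer and the x axis of copper, either way round below 0.6 rad and x of thermometer_nose in the frame of copper below -0.04 m and angle between the x axis of copper and the x axis of shield, either way round below 0.35 rad and x of shield_front in the frame of copper below 0 m and angle between copper's own z axis and vertical below 0.15 rad), for 1 s.
3. brass read for 1 s: patch facing front within 0.35 rad, its centre 30-100 mm straight ahead of the nose, within 9 mm across and up-down, beam under 0.6 rad off square (x of brass_patch in the frame of thermometer_nose between 0.03 and 0.1 m and y of brass_patch in the frame of thermometer_nose between -0.009 and 0.009 m and z of brass_patch in the frame of thermometer_nose between -0.009 and 0.009 m and angle between the x axis of thermometer and the x axis of brass, either way round below 0.6 rad and x of thermometer_nose in the frame of brass below -0.04 m and angle between the x axis of brass and the x axis of shield, either way round below 0.35 rad and x of shield_front in the frame of brass below 0 m and angle between brass's own z axis and vertical below 0.15 rad), for 1 s.
4. zinc read for 1 s: patch facing front within 0.35 rad, its centre 30-100 mm straight ahead of the nose, within 9 mm across and up-down, beam under 0.6 rad off square (x of zinc_patch in the frame of thermometer_nose between 0.03 and 0.1 m and y of zinc_patch in the frame of thermometer_nose between -0.009 and 0.009 m and z of zinc_patch in the frame of thermometer_nose between -0.009 and 0.009 m and angle between the x axis of thermometer and the x axis of zinc, either way round below 0.6 rad and x of thermometer_nose in the frame of zinc below -0.04 m and angle between the x axis of zinc and the x axis of shield, either way round below 0.35 rad and x of shield_front in the frame of zinc below 0 m and angle between zinc's own z axis and vertical below 0.15 rad), for 1 s.
5. iron read for 1 s: patch facing front within 0.35 rad, its centre 30-100 mm straight ahead of the nose, within 9 mm across and up-down, beam under 0.6 rad off square (x of iron_patch in the frame of thermometer_nose between 0.03 and 0.1 m and y of iron_patch in the frame of thermometer_nose between -0.009 and 0.009 m and z of iron_patch in the frame of thermometer_nose between -0.009 and 0.009 m and angle between the x axis of thermometer and the x axis of iron, either way round below 0.6 rad and x of thermometer_nose in the frame of iron below -0.04 m and angle between the x axis of iron and the x axis of shield, either way round below 0.35 rad and x of shield_front in the frame of iron below 0 m and angle between iron's own z axis and vertical below 0.15 rad), for 1 s.
At the end, for the whole second after the job is handed in: Every sample present stands upright and still inside the shield with its patch facing the front within 0.35 rad; the thermometer lies still in its cradle (within 20 mm along, 11 mm across, 6 mm in height, 0.15 rad); the flap is shut (under 0.08 rad) (value of joint flap below 0.08 rad and angle between the x axis of each of copper, brass, zinc, iron and the x axis of shield, either way round below 0.35 rad and x of shield_front in the frame of copper below 0 m and angle between each of copper, brass, zinc, iron's own z axis and vertical below 0.15 rad and x of copper in the frame of shield between -0.085 and 0.075 m and y of copper in the frame of shield between -0.195 and 0.195 m and z of copper in the frame of shield between 0.003 and 0.013 m and linear speed of each of copper, brass, zinc, iron, thermometer below 0.02 m/s and x of shield_front in the frame of brass below 0 m and x of brass in the frame of shield between -0.085 and 0.075 m and y of brass in the frame of shield between -0.195 and 0.195 m and z of brass in the frame of shield between 0.003 and 0.013 m and x of shield_front in the frame of zinc below 0 m and x of zinc in the frame of shield between -0.085 and 0.075 m and y of zinc in the frame of shield between -0.195 and 0.195 m and z of zinc in the frame of shield between 0.003 and 0.013 m and x of shield_front in the frame of iron below 0 m and x of iron in the frame of shield between -0.085 and 0.075 m and y of iron in the frame of shield between -0.195 and 0.195 m and z of iron in the frame of shield between 0.003 and 0.013 m and x of thermometer in the frame of cradle between -0.02 and 0.02 m and y of thermometer in the frame of cradle between -0.011 and 0.011 m and z of thermometer in the frame of cradle between 0.039 and 0.051 m and angle between the x axis of thermometer and the x axis of cradle, either way round below 0.15 rad); the robot touches nothing.
It fails at once if a bystander (prism, pulley, cube, weight, beaker or wooden bar) is moved by more than 20 mm (distance of any of prism, pulley, zinc_cube, weight, beaker, rule_block from where it was at the start of the episode above 0.02 m).
Of copper, brass, zinc, iron only 3 to 4 are there at a start; the rules pass over those that are not, and their reading is None.
At some moment in a run one of copper, brass, zinc, iron may be knocked a few centimetres aside while the robot is not near it.
It also fails if it takes over 210 s, if anything falls off the work surface, if the arm or the gripper's body presses on something with over 40 N, if the wrist force passes 120 N, or if a joint passes its speed limit or range.

ROBOT

A 6-joint arm with a two-finger parallel gripper is mounted at the origin on the work surface. World frame = base frame: x ahead of the robot, y to its left, z up, the work surface at z = 0. Lengths are in m, angles in rad, forces in N, time in s.
With the tool pointing down it reaches from about 0.35 to 0.875 m from the base axis. Payload 4.2 kg.
Tool frame: the origin (TCP) lies midway between the tips of the shut fingers; the grasp point (between the pads) lies 19 mm behind it (ctrl.grasp_offset is the distance from the TCP to the grasp point, in m); z points along the fingers, y is the line along which they close (so a half turn about z gives the same grasp; the last joint's range is limited). The gripper opens to 85 mm and grips with 20 to 120 N. Pads are 22 mm wide; open, the fingers measure 114 mm over their backs; the gripper's body (76 mm by 85 mm) begins 54 mm behind the grasp point. The pads swing forward as they close: fully open they stand 13 mm farther back than shut.
Start: joints at [1.458, 0.385, 0.008, 0, -1.194, -0.259], TCP at [0.227, 0.582, 0.231] pointing down, gripper open.
Joint ranges: [-3.14, 3.14], [-1.21, 2.06], [-1.07, 1.41], [-3.16, 2.05], [-2.99, -0.16], [-3.1, 3.1]. Speed limits (rad/s): [2.79, 2.79, 3.14, 3.14, 3.14, 3.14].

INTERFACE

Orientations are given as a unit quaternion [x, y, z, w].
In Python, from station import ctrl, viewer, job gives the robot as it stands. The module is installed in compiled form; this text tells all that it offers.
- The arm moves only by the tool carry_out, never from a script. Its argument "series" is a list that holds one entry, the list of rows, each a list of 5 numbers: the shift along the tool's x, y, z as a fraction of full scale, then the turn about the tool's z as a fraction of full scale, then the opening, from 0 (shut) to 1 (fully open). In form: [[[dx, dy, dz, spin, hand], ...]]. A call has 1 to 10 rows; each row shifts and turns the commanded pose from where the row before left it, along the tool's axes as they then stand; what a row does not reach is not made up. Full scale, the value 1, is 0.8 m for a shift and 180 degrees for a turn. A row lasts 1/12 s, in which the tool goes at most 41.7 mm and 7.16 degrees, less where a joint would pass 70% of its speed; a pose out of reach is approached as far as the arm can. A call with a number of a shift or a turn outside -1 to 1 is refused whole. A call with a gripper value outside its range is refused whole. The fingers move at their own pace and stop on an object; "force" is the grip in N (left out, the last holds). Time passes only in rows, so rows that do not move let the fingers close. It gives the time, the measured TCP pose, the force, the opening and the grip force at its end, in the units of the state.
- ctrl.get_obs(): the state, without advancing time (a new reading comes with each control period).
- viewer.get_image(name): name is "scene" or "top" or "wrist"; returns a dict with "color" (420x560x3 uint8, red, green, blue), "mtx" (3x3 intrinsics, pixels), "world_to_cam" (4x4, takes a point from world to camera coordinates); the wrist camera has in their place "hand_eye" (4x4, takes a point from camera to tool coordinates, whose origin is the TCP and whose axes are the flange's). Camera axes: x right, y up, looking along -z (the intrinsics and any distortion apply to the point x, -y, -z); pixel columns grow to the right and rows downward; lengths in m; the calibration is good to about 2 mm. A picture is of the moment at which its call begins: read the wrist's pose just before it. There is no depth.
- job.hand_in(): hands the job in; it is judged then, once.
The state is a dict: "time": time; "joints": joint angles; "joint_vel": joint speeds; "joint_efforts": joint torques, N m; "tool_pos": TCP position; "orientation": TCP orientation; "contact_force": force on the tool from outside, world axes, zero at the start; "moment": the same for the moment, N m; "gripper_width": finger opening in m; "grip_force": force on a finger pad.
Only numpy, scipy, OpenCV 4.12 (cv2) and the standard library are available. Lean on these libraries where they do the work, as an engineer would, in place of code of your own. Each camera call takes 0.05 s, during which the arm holds its last target. There are 200 camera calls.

## Working session

There is one attempt and no reset: what is moved stays moved. The work goes in short steps, Python scripts to look and compute and a tool call to move; the robot and the scene stay as the last step left them, time stands still between calls to the robot, and variables do not carry over. Pictures are saved under pics/ and viewed, at most 14 in all, crops included, and the job is handed in when it is done.

Besides the shell and the picture viewer there is one more tool, called after "Call:" as name(argument=value, ...) on one line, values as JSON. carry_out: Moves the arm, as the interface text tells. Shift numbers are shares of 0.8 m and turn numbers shares of 180 degrees, none past 1 either way. Its arguments: {"type":"object","properties":{"series":{"type":"array"},"force":{"type":"number"}},"required":["series"]}

```bash
mkdir -p pics; ls
cat > h.py <<'E'
import numpy as np,cv2
from scipy.spatial.transform import Rotation as R
from station import ctrl,viewer,job
def snap(n,f=None):
    o=ctrl.get_obs(); d=viewer.get_image(n)
    if n=="wrist":
        T=np.eye(4);T[:3,:3]=R.from_quat(o["orientation"]).as_matrix();T[:3,3]=o["tool_pos"]
        d["c2w"]=T@np.array(d["hand_eye"])
    else: d["c2w"]=np.linalg.inv(np.array(d["world_to_cam"]))
    if f: cv2.imwrite("pics/"+f,d["color"][:,:,::-1])
    return d
def ray(d,u,v):
    K=np.array(d["mtx"]); a=np.linalg.inv(K)@[u,v,1]
    return d["c2w"][:3,3], d["c2w"][:3,:3]@[a[0],-a[1],-a[2]]
def onz(d,u,v,z):
    o,r=ray(d,u,v); return o+r*(z-o[2])/r[2]
def proj(d,p):
    c=np.linalg.inv(d["c2w"])@np.append(p,1); q=np.array(d["mtx"])@[c[0],-c[1],-c[2]]; return q[:2]/q[2]
E
python3 - <<'E'
from h import *
print(ctrl.get_obs(),ctrl.grasp_offset)
for n in("scene","top"):
    d=snap(n,n+"0.png"); print(n,{k:v for k,v in d.items() if k!="color"})
d=snap("wrist","wrist0.png");print(d["hand_eye"],d["mtx"],d.keys())
E
```

```text
pics
{'time': 0.0, 'joints': array([ 1.45757621e+00,  3.85552969e-01,  6.63366264e-03, -5.18126772e-04,
       -1.19398916e+00, -2.58597488e-01]), 'joint_vel': array([-0.00103927,  0.00039914,  0.00017917,  0.00062985,  0.00117545,
        0.00030555]), 'joint_efforts': array([-2.27984950e-03, -3.92287409e+01,  1.88402170e+01,  4.18610036e+00,
       -4.58091396e-03, -3.20519526e-06]), 'tool_pos': array([0.22683521, 0.5817603 , 0.23022397]), 'orientation': array([ 9.82750426e-01, -1.84933573e-01, -1.63455226e-04,  1.07076779e-03]), 'contact_force': array([ 1.17135107, -1.0433421 ,  0.64526228]), 'moment': array([-0.02442753, -0.00407991,  0.03249428]), 'grip_force': 0.0, 'gripper_width': 0.08526858219328672} 0.0187
scene {'mtx': array([[382.11460103,   0.        , 276.06014763],
       [  0.        , 382.11460103, 204.44425851],
       [  0.        ,   0.        ,   1.        ]]), 'world_to_cam': array([[-0.41996768,  0.90742022,  0.01468626,  0.25700312],
       [-0.48218921, -0.23681536,  0.84345246,  0.18041628],
       [ 0.76884375,  0.34714122,  0.53700304, -1.50777639],
       
[... 925 characters left out ...]

       [-9.99920862e-01,  1.25747107e-02,  3.81386784e-04,
        -4.45482110e-02],
       [ 3.08758621e-03,  2.15905742e-01,  9.76409329e-01,
         1.15315647e+00],
       [ 0.00000000e+00,  0.00000000e+00,  0.00000000e+00,
         1.00000000e+00]])}
[[ 1.09599045e-03  9.63616449e-01  2.67286622e-01  6.83159962e-02]
 [ 9.99999318e-01 -9.48561681e-04 -6.80692739e-04 -2.71362240e-05]
 [-4.02388872e-04  2.67287186e-01 -9.63616832e-01 -1.42540737e-01]
 [ 0.00000000e+00  0.00000000e+00  0.00000000e+00  1.00000000e+00]] [[343.80647697   0.         278.99454636]
 [  0.         343.80647697 209.90553903]
 [  0.           0.           1.        ]] dict_keys(['color', 'mtx', 'hand_eye', 'c2w'])
```

View pics/top0.png

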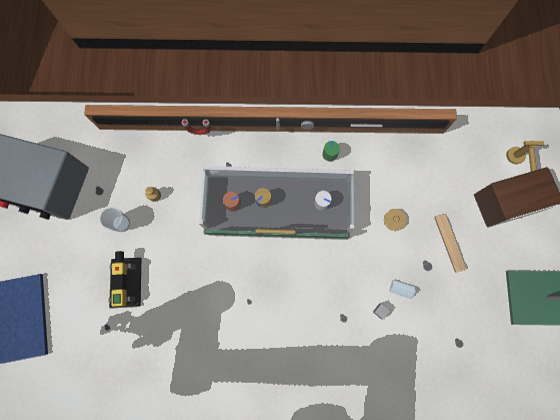

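View pics/scene0.png

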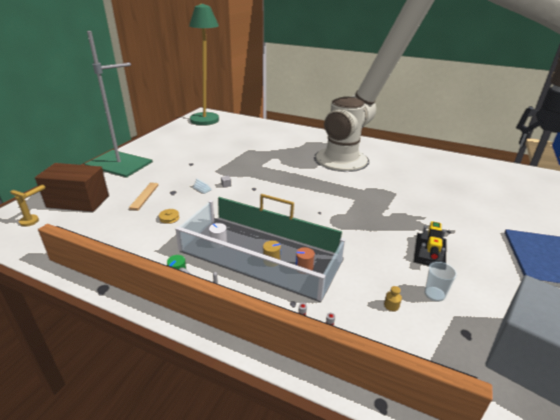

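The top view shows the flap on the robot side of the shield (near edge v≈232). Copper is at (231,200), brass at (263,197) and zinc at (323,199). A green look-alike stands outside, behind the shield, at (331,150). The thermometer in its cradle is at (125,280). I see no iron so far, so I'll check an enlarged crop.

Run:
```python
import cv2,numpy as np
t=cv2.imread("pics/top0.png")
a=cv2.resize(t[145:245,190:370],None,fx=4,fy=4,interpolation=cv2.INTER_CUBIC)
b=cv2.resize(t[240:315,95:155],None,fx=2.6,fy=2.6,interpolation=cv2.INTER_CUBIC)
s=cv2.imread("pics/scene0.png")
c=cv2.resize(s[190:290,170:350],None,fx=3,fy=2,interpolation=cv2.INTER_CUBIC)
o=np.zeros((600,800,3),np.uint8);o[:400,:720]=a;o[402:402+b.shape[0],:b.shape[1]]=b;o[400:600,200:740]=c
cv2.imwrite("pics/crop1.png",o)
```

```text
(no output)
```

View pics/crop1.png

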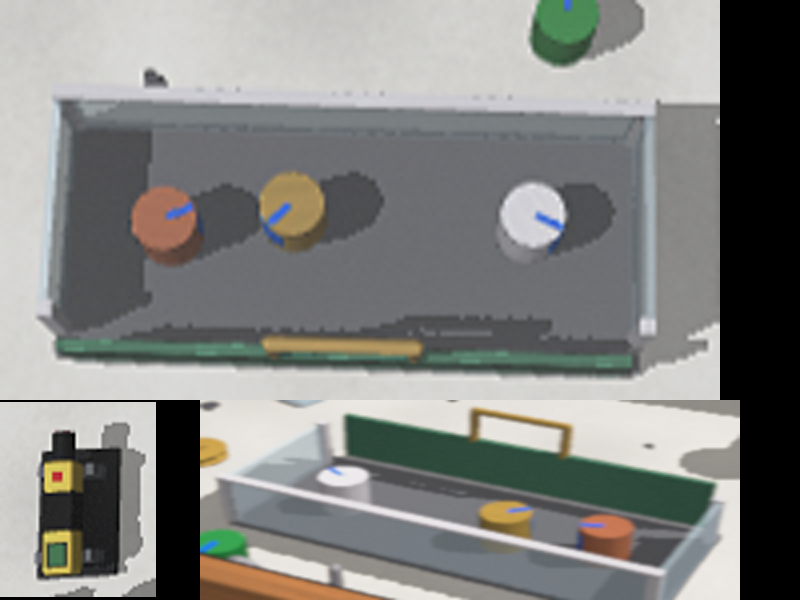

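The enlarged crop shows three samples in the shield. Copper is orange at crop (165,217), brass is yellow at (291,205), and zinc is bright silver at (533,215). The green cylinder at (565,15) is outside, so it isn't the one meant. There is no iron. Next I'll measure positions.

```bash
cat >> h.py <<'E'
def samples(d,z=0.058,win=None):
    """top-disc centre and blue-line yaw from a camera picture"""
    hsv=cv2.cvtColor(d["color"],cv2.COLOR_RGB2HSV); H,S,V=cv2.split(hsv)
    return H,S,V
E
python3 - <<'E'
from h import *
class D(dict):pass
import cv2
d=snap("top"); s=snap("scene")
im=d["color"]; hsv=cv2.cvtColor(im,cv2.COLOR_RGB2HSV)
g=lambda cx,cy:((cx+.5)/4-.5+190,(cy+.5)/4-.5+145)
for n,c in dict(copper=(165,217),brass=(291,205),zinc=(533,215)).items():
    u,v=g(*c); C=onz(d,u,v,.058); print(n,C.round(4))
    x0,y0=int(u)-13,int(v)-13
    w=hsv[y0:y0+27,x0:x0+27].astype(int)
    blue=(abs(w[...,0]-113)<12)&(w[...,1]>120)&(w[...,2]>110)
    ys,xs=np.nonzero(blue)
    print([(x+x0,y+y0,tuple(w[y,x])) for x,y in zip(xs,ys)][:30])
for n,c in dict(BL=(57,97),BR=(655,107),FL=(43,318),FR=(648,335)).items():
    print(n,onz(d,*g(*c),.079).round(4))
for n,c in dict(barL=(263,345),barR=(422,352)).items(): print(n,onz(d,*g(*c),.126).round(4))
for n,c in dict(flapL=(57,342),flapR=(633,358)).items(): print(n,onz(d,*g(*c),.082).round(4))
k=lambda cx,cy:((cx+.5)/2.6-.5+95,(cy-402+.5)/2.6-.5+240)
for n,c in dict(tfront=(62,461),trear=(61,575),noseTip=(63,432)).items(): print(n,onz(d,*k(*c),.060 if n!="noseTip" else .05).round(4))
for n,c in dict(baseBL=(119,451),baseBR=(119,574)).items(): print(n,onz(d,*k(*c),.01).round(4))
E
```

```text
copper [0.6651 0.1009 0.058 ]
[(np.int64(237), np.int64(196), (np.int64(111), np.int64(192), np.int64(233))), (np.int64(235), np.int64(197), (np.int64(111), np.int64(191), np.int64(219))), (np.int64(236), np.int64(197), (np.int64(111), np.int64(174), np.int64(211))), (np.int64(237), np.int64(197), (np.int64(117), np.int64(132), np.int64(206))), (np.int64(232), np.int64(198), (np.int64(111), np.int64(189), np.int64(229))), (np.int64(233), np.int64(198), (np.int64(111), np.int64(174), np.int64(212))), (np.int64(234), np.int64(198), (np.int64(112), np.int64(174), np.int64(207))), (np.int64(232), np.int64(199), (np.int64(117), np.int64(131), np.int64(206)))]
brass [0.6745 0.0174 0.058 ]
[(np.int64(261), np.int64(196), (np.int64(111), np.int64(193), np.int64(229))), (np.int64(260), np.int64(197), (np.int64(112), np.int64(188), np.int64(224))), (np.int64(261), np.int64(197), (np.int64(111), np.int64(176), np.int64(212))), (np.int64(259), np.int64(198), (np.int64(111), np.int64(190), np.int64(224))), (np.int64(260), np.int64(198), (np.int64(111), np.int64(174), np.int64(210))), (np.int64(25
[... 1674 characters left out ...]
))), (np.int64(329), np.int64(201), (np.int64(111), np.int64(181), np.int64(211))), (np.int64(330), np.int64(201), (np.int64(110), np.int64(151), np.int64(218))), (np.int64(328), np.int64(206), (np.int64(113), np.int64(137), np.int64(112))), (np.int64(327), np.int64(207), (np.int64(111), np.int64(130), np.int64(124)))]
BL [0.7408 0.1729 0.079 ]
BR [ 0.739  -0.2231  0.079 ]
FL [0.5916 0.1739 0.079 ]
FR [ 0.5854 -0.2151  0.079 ]
barL [0.5672 0.0286 0.126 ]
barR [ 0.5641 -0.0689  0.126 ]
flapL [0.5755 0.1634 0.082 ]
flapR [ 0.5698 -0.2048  0.082 ]
tfront [0.4926 0.382  0.06  ]
trear [0.3827 0.3723 0.06  ]
noseTip [0.5226 0.3877 0.05  ]
baseBL [0.5088 0.3436 0.01  ]
baseBR [0.3845 0.333  0.01  ]
```

Call:
carry_out(series=[[[0, 0, 0, 0.0386, 1], [0, 0, 0, 0.0386, 1], [0, 0, 0, 0.0386, 1], [0, 0, 0, 0.0386, 1], [0, 0, 0, 0.0386, 1], [0, 0, 0, 0.0386, 1], [0, 0, 0, 0.0386, 1], [0, 0, 0, 0.0386, 1], [0, 0, 0, 0.0386, 1], [0, 0, 0, 0.0386, 1]]], force=25)

```text
time: 1.08
tool_pos: [0.227, 0.5822, 0.2311]
orientation: [-0.7, 0.714, -0.0, -0.0]
contact_force: [0.3, -0.9, 1.1]
gripper_width: 0.0854
grip_force: 0.0
```

Call:
carry_out(series=[[[0.0374, -0.0217, 0, 0, 1], [0.0374, -0.0217, 0, 0, 1], [0.0374, -0.0217, 0, 0, 1], [0.0374, -0.0217, 0, 0, 1], [0.0374, -0.0217, 0, 0, 1], [0.0374, -0.0217, 0, 0, 1], [0.0374, -0.0217, 0, 0, 1], [0.0374, -0.0217, 0, 0, 1], [0.0374, -0.0217, 0, 0, 1], [0.0374, -0.0217, 0, 0, 1]]])

```text
time: 1.92
tool_pos: [0.3969, 0.2791, 0.2315]
orientation: [-0.702, 0.712, 0.0, 0.0]
contact_force: [0.5, -0.0, 1.0]
gripper_width: 0.0855
grip_force: 0.0
```

Call:
carry_out(series=[[[0.0374, -0.0217, 0, 0, 1], [0.0374, -0.0217, 0, 0, 1], [0.0374, -0.0217, 0, 0, 1], [0.0374, -0.0217, 0, 0, 1], [0.0374, -0.0217, 0, 0, 1], [0.0374, -0.0217, 0, 0, 1], [0.0374, -0.0217, 0, 0, 1], [0.0374, -0.0217, 0, 0, 0.6], [0.0374, -0.0217, 0, 0, 0.6], [0.0374, -0.0217, 0, 0, 0.6]]])

```text
time: 2.75
tool_pos: [0.5665, -0.0225, 0.2313]
orientation: [-0.702, 0.712, 0.0, 0.0]
contact_force: [0.6, 0.9, -0.1]
gripper_width: 0.0521
grip_force: 0.0
```

Run:
```python
from h import *
o=ctrl.get_obs();print(o["time"],o["tool_pos"],R.from_quat(o["orientation"]).as_matrix().round(4),o["joints"].round(3),o["contact_force"])
d=snap("wrist","w1.png");s=snap("scene","s1.png")
for p in [(.5672,.0286,.124),(.5641,-.0689,.124)]: print(proj(d,p),proj(s,p))
```

```text
2.75 [ 0.56652262 -0.02246318  0.2313079 ] [[-1.380e-02 -9.999e-01  0.000e+00]
 [-9.999e-01  1.380e-02  1.000e-04]
 [-1.000e-04 -0.000e+00 -1.000e+00]] [ 0.246  0.286 -0.138 -0.    -1.147 -0.26 ] [ 0.63665193  0.94725938 -0.07704681]
[279.6176011  270.34588954] [293.94185901 202.62664804]
[282.2803434  145.62476527] [261.01832126 193.58248398]
```

View pics/w1.png

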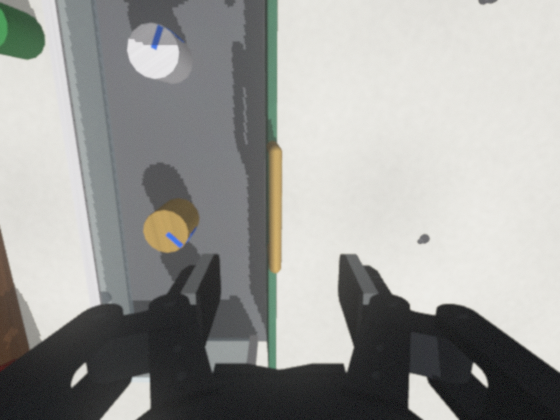

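The wrist view shows the bar upright in the image, from (276,145) to (276,272), between the fingers. Brass is at (166,230), zinc at (153,50), and the flap's green edge runs along u≈271.

Run:
```python
from h import *
d=snap("wrist")
for p in [(275.5,145),(276.5,272)]: print("bar",onz(d,*p,.124))
for p in [(271,20),(273,360)]: print("edge",onz(d,*p,.082))
im=d["color"];hsv=cv2.cvtColor(im,cv2.COLOR_RGB2HSV)
for v in (20,60,100,320,350): 
    m=(abs(hsv[v,:,0].astype(int)-75)<18)&(hsv[v,:,1]>60); u=np.nonzero(m)[0];u=u[u>230];print(v,u.min(),u.max(),onz(d,u.mean(),v,.082))
for v in (160,200,250):
    m=(abs(hsv[v,:,0].astype(int)-18)<8)&(hsv[v,:,1]>80); u=np.nonzero(m)[0];u=u[u>250];print(v,u.min(),u.max(),onz(d,u.mean(),v,.126))
print(onz(d,161,228,.058),onz(d,153,51,.058))
```

```text
bar [ 0.56963193 -0.07155191  0.124     ]
bar [0.57087816 0.02752454 0.124     ]
edge [ 0.57158022 -0.16208642  0.082     ]
edge [0.57693285 0.14357573 0.082     ]
20 268 276 [ 0.57081798 -0.16207295  0.082     ]
60 268 276 [ 0.57147504 -0.13384286  0.082     ]
100 269 276 [ 0.57176725 -0.10394023  0.082     ]
320 270 276 [0.57591013 0.09812387 0.082     ]
350 270 276 [0.57667023 0.13190458 0.082     ]
160 271 282 [ 0.56911161 -0.06110086  0.126     ]
200 271 281 [ 0.57006566 -0.03159326  0.126     ]
250 270 281 [0.57125091 0.00804522 0.126     ]
[0.68240393 0.01085467 0.058     ] [ 0.67200761 -0.14608658  0.058     ]
```

Call:
carry_out(series=[[[0, -0.0044, 0.0312, 0, 0.6], [0, 0, 0.0312, 0, 0.6], [0, 0, 0.0312, 0, 0.6], [0, 0, 0.0312, 0, 0.6], [0, 0, 0.0312, 0, 0.6], [0, 0, 0, 0, 0], [0, 0, 0, 0, 0], [0, 0, 0, 0, 0], [0, 0, 0, 0, 0], [0, 0, 0, 0, 0]]], force=25)

```text
time: 3.73
tool_pos: [0.5706, -0.0202, 0.1085]
orientation: [-0.702, 0.712, -0.001, 0.002]
contact_force: [0.0, 1.4, 2.3]
gripper_width: 0.0089
grip_force: 24.6
```

Call:
carry_out(series=[[[0, 0.0095, 0.0003, 0, 0], [0, 0.0094, 0.001, 0, 0], [0, 0.0093, 0.0016, 0, 0], [0, 0.0092, 0.0022, 0, 0], [0, 0.009, 0.0028, 0, 0], [0, 0.0088, 0.0034, 0, 0], [0, 0.0086, 0.004, 0, 0], [0, 0.0083, 0.0046, 0, 0], [0, 0.0079, 0.0051, 0, 0], [0, 0.0076, 0.0057, 0, 0]]])

```text
time: 4.57
tool_pos: [0.5017, -0.019, 0.0822]
orientation: [-0.703, 0.712, -0.002, 0.003]
contact_force: [11.1, 1.3, -7.2]
gripper_width: 0.0088
grip_force: 24.2
```

Call:
carry_out(series=[[[0, 0.0072, 0.0061, 0, 0], [0, 0.0067, 0.0066, 0, 0], [0, 0.0063, 0.0071, 0, 0], [0, 0.0058, 0.0074, 0, 0], [0, 0.0053, 0.0078, 0, 0], [0, 0.0047, 0.0082, 0, 0], [0, 0.0042, 0.0085, 0, 0], [0, 0.0036, 0.0088, 0, 0], [0, 0.003, 0.009, 0, 0], [0, 0.0024, 0.0091, 0, 0]]])

```text
time: 5.4
tool_pos: [0.4685, -0.018, 0.0235]
orientation: [-0.704, 0.71, -0.006, 0.007]
contact_force: [3.8, -2.1, 47.1]
gripper_width: 0.0087
grip_force: 30.3
```

Call:
carry_out(series=[[[0, 0, 0, 0, 0], [0, 0, 0, 0, 0], [0, 0, 0, 0, 0]]])

```text
time: 5.65
tool_pos: [0.4685, -0.018, 0.0231]
orientation: [-0.704, 0.71, -0.006, 0.008]
contact_force: [10.9, -2.3, 12.4]
gripper_width: 0.009
grip_force: 27.6
```

Call:
carry_out(series=[[[0, 0, 0, 0, 0.5], [0, 0, 0, 0, 0.5], [0, 0, 0, 0, 0.5], [0, 0, -0.02, 0, 0.6], [0, 0, -0.04, 0, 0.6], [0, 0, -0.05, 0, 0.6], [0, 0, -0.05, 0, 0.6], [0, 0, -0.05, 0, 0.6], [0, 0, -0.04, 0, 0.6], [0, 0, 0, 0, 0.6]]])

```text
time: 6.48
tool_pos: [0.4619, -0.0194, 0.2249]
orientation: [-0.703, 0.712, -0.003, 0.004]
contact_force: [-0.0, 0.1, 0.1]
gripper_width: 0.0513
grip_force: 0.0
```

Run:
```python
from h import *
d=snap("wrist","w2.png"); t=snap("top","t2.png")
o=ctrl.get_obs();print(o["tool_pos"],o["contact_force"])
for th in (0,1.1,1.2,1.35): print(th,*[proj(c,(.572-.112*np.sin(th),-.02,.012+.112*np.cos(th))).round(1) for c in (d,t)])
cv2.imwrite("pics/c2.png",np.hstack([d["color"][:,:,::-1][:,160:400],cv2.resize(t["color"][145:275,190:370,::-1],None,fx=3,fy=3)[:390][:420] if 0 else cv2.copyMakeBorder(cv2.resize(t["color"][145:275,190:370,::-1],None,fx=3,fy=3),0,30,0,0,cv2.BORDER_CONSTANT)]))
```

```text
[ 0.45861594 -0.01953586  0.21900732] [-0.0501892   0.19431739 -1.34248891]
0 [132.  210.8] [275.2 229.3]
1.1 [270.  191.6] [275.  272.3]
1.2 [275.3 189.2] [275.1 274.4]
1.35 [280.6 185.7] [275.2 276.8]
```

View pics/c2.png

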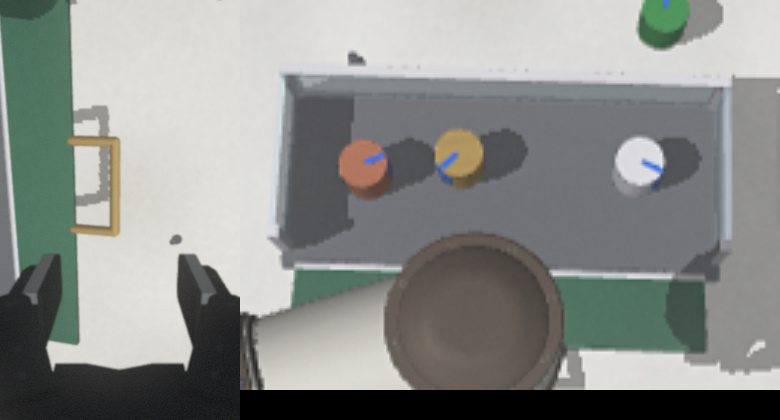

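Call:
carry_out(series=[[[-0.0068, -0.0383, 0, 0, 0.7], [-0.0068, -0.0383, 0, 0, 0.7], [-0.0068, -0.0383, 0, 0, 0.7], [-0.0068, -0.0383, 0, 0, 0.7], [-0.0068, -0.0383, 0, 0, 0.7], [-0.0068, -0.0383, 0, 0, 0.7], [-0.0068, -0.0383, 0, 0, 0.7], [0, 0, 0, 0, 0.7], [0, 0, 0, 0, 0.7], [0, 0, 0, 0, 0.7]]])

```text
time: 7.42
tool_pos: [0.6733, 0.0155, 0.2159]
orientation: [-0.702, 0.712, 0.002, -0.003]
contact_force: [0.8, -0.8, -1.2]
gripper_width: 0.0599
grip_force: 0.0
```

```bash
cat >> h.py <<'E'
CR=dict(copper=((4,11),90),brass=((14,24),90),zinc=None)
def findtops(d,names,z=0.058,bg=None):
    """disc centre (world) and patch direction (world angle, deg), from top disc mask + blue line"""
    hsv=cv2.cvtColor(d["color"],cv2.COLOR_RGB2HSV); H,S,V=[x.astype(int) for x in cv2.split(hsv)]
    out={}
    for n,guess in names.items():
        gu=proj(d,(*guess,z)); yy,xx=np.mgrid[:H.shape[0],:H.shape[1]]
        r=np.linalg.norm(proj(d,(guess[0]+.022,guess[1],z))-gu)
        near=np.hypot(xx-gu[0],yy-gu[1])<1.7*r
        m={"copper":(H>3)&(H<12)&(S>90)&(V>150),"brass":(H>13)&(H<25)&(S>90)&(V>155),"zinc":(S<40)&(V>195)}[n]&near
        bl=(abs(H-112)<10)&(S>110)&(V>185)&near
        k=((m|bl)*255).astype(np.uint8); k=cv2.morphologyEx(k,cv2.MORPH_OPEN,np.ones((3,3)))
        cs,_=cv2.findContours(k,cv2.RETR_EXTERNAL,cv2.CHAIN_APPROX_NONE)
        if not cs: out[n]=None; continue
        c=cv2.convexHull(max(cs,key=cv2.contourArea)); e=cv2.fitEllipse(c)
        C=onz(d,*e[0],z); ys,xs=np.nonzero(bl)
        P=np.array([onz(d,x,y,z) for x,y in zip(xs,ys)]) if len(xs) else np.zeros((1,3))
        v=P.mean(0)-C
        out[n]=(C[:2].round(4),round(float(np.degrees(np.arctan2(v[1],v[0]))),1),[round(a,1) for a in e[1]],round(2*r,1),len(xs))
    return out
E
python3 - <<'E'
from h import *
o=ctrl.get_obs();print(o["tool_pos"],o["joints"].round(2))
d=snap("wrist","w3.png");t=snap("top");s=snap("scene","s3.png")
G=dict(copper=(.668,.098),brass=(.678,.0155),zinc=(.671,-.145))
print(findtops(d,G));print(findtops(t,G))
for th in (1.1,1.2,1.35): print(th,*[proj(s,(.572-.112*np.sin(th),y,.012+.112*np.cos(th))).round(1) for y in (.025,-.065)])
cv2.imwrite("pics/c3.png",np.vstack([cv2.resize(s["color"][150:250,200:380,::-1],None,fx=3,fy=3),cv2.resize(d["color"][...,::-1],(400,300))[:, :].repeat(1,0) if 0 else cv2.copyMakeBorder(cv2.resize(d["color"][...,::-1],(400,300)),0,0,0,140,cv2.BORDER_CONSTANT)]))
E
```

```text
[0.67325005 0.01551307 0.21592835] [ 0.26  0.48  0.12 -0.   -1.22 -0.28]
{'copper': (array([0.6669, 0.1019]), -66.4, [40.4, 44.4], np.float64(45.9), 74), 'brass': (array([0.6781, 0.0168]), 131.9, [46.3, 47.4], np.float64(49.2), 84), 'zinc': (array([ 0.6706, -0.1335]), 168.7, [30.8, 47.1], np.float64(57.1), 0)}
{'copper': (array([0.6643, 0.1023]), -64.5, [14.9, 15.8], np.float64(16.0), 12), 'brass': (array([0.6725, 0.0113]), 115.0, [9.8, 14.0], np.float64(15.9), 4), 'zinc': (array([ 0.6689, -0.1432]), -105.5, [14.1, 15.7], np.float64(15.9), 11)}
1.1 [304.6 204.5] [276.3 197.3]
1.2 [305.  206.7] [276.9 199.5]
1.35 [305.3 210.5] [277.5 203.3]
```

View pics/c3.png

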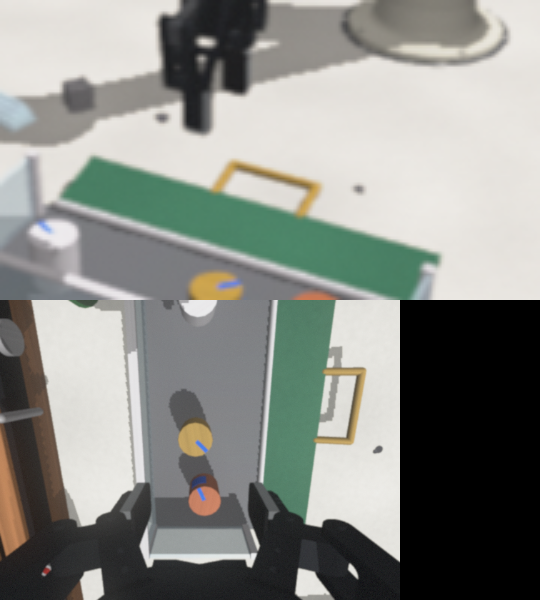

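Call:
carry_out(series=[[[-0.0017, -0.006, 0.04, 0, 0.7], [0, 0, 0.045, 0, 0.7], [0, 0, 0.045, 0, 0.7], [0, 0, 0.045, 0, 0.7], [0, 0, 0.045, 0, 0.7], [0, 0, 0.025, 0, 0.7], [0, 0, 0, 0, 0.4], [0, 0, 0, 0, 0.4], [0, 0, 0, 0, 0.4], [0, 0, 0, 0, 0.4]]], force=40)

```text
time: 8.4
tool_pos: [0.6802, 0.0173, 0.0245]
orientation: [-0.702, 0.712, -0.0, 0.001]
contact_force: [0.6, 0.4, -5.0]
gripper_width: 0.0431
grip_force: 41.6
```

Call:
carry_out(series=[[[0, 0, 0, -0.0326, 0.4], [0, 0, 0, -0.0326, 0.4], [0, 0, 0, -0.0326, 0.4], [0, 0, 0, -0.0326, 0.4], [0, 0, 0, -0.0326, 0.4], [0, 0, 0, -0.0326, 0.4], [0, 0, 0, -0.0326, 0.4], [0, 0, 0, -0.0326, 0.4], [0, 0, 0, 0, 0.4], [0, 0, 0, 0, 0.4]]])

```text
time: 9.23
tool_pos: [0.6801, 0.0172, 0.0241]
orientation: [0.927, -0.375, 0.001, -0.0]
contact_force: [-0.3, 0.1, -5.2]
gripper_width: 0.0431
grip_force: 41.7
```

Call:
carry_out(series=[[[0, 0, 0, 0, 0.7], [0, 0, 0, 0, 0.7], [0, 0, 0, 0, 0.7], [0, 0, -0.03, 0, 0.7], [0, 0, -0.045, 0, 0.7], [0, 0, -0.045, 0, 0.7], [0, 0, -0.045, 0, 0.7], [0, 0, -0.045, 0, 0.7], [0, 0, -0.035, 0, 0.7], [0, 0, 0, 0, 0.7]]])

```text
time: 10.07
tool_pos: [0.6838, 0.0171, 0.229]
orientation: [0.928, -0.373, 0.008, -0.004]
contact_force: [0.4, -0.6, 1.6]
gripper_width: 0.0599
grip_force: 0.0
```

Run:
```python
from h import *
o=ctrl.get_obs();print(o["tool_pos"],o["joints"].round(2))
d=snap("wrist","w4.png")
G=dict(copper=(.667,.102),brass=(.678,.0165))
print(findtops(d,G))
```

```text
[0.68377274 0.01710293 0.22904192] [ 0.26  0.48  0.15  0.   -1.23  0.54]
{'copper': (array([0.6674, 0.1019]), -68.9, [40.1, 43.3], np.float64(44.3), 67), 'brass': (array([0.68  , 0.0173]), 178.1, [44.0, 45.2], np.float64(46.9), 82)}
```

Call:
carry_out(series=[[[-0.0283, -0.0218, 0, 0, 0.7], [-0.0283, -0.0218, 0, 0, 0.7], [-0.0283, -0.0218, 0, 0, 0.7], [0, 0, 0, 0, 0.7], [0, 0, 0, 0, 0.7], [0, 0, 0, 0, 0.7]]])

```text
time: 10.62
tool_pos: [0.6669, 0.1018, 0.2185]
orientation: [0.928, -0.373, -0.0, 0.0]
contact_force: [-0.4, 0.2, -1.0]
gripper_width: 0.0602
grip_force: 0.0
```

Run:
```python
from h import *
o=ctrl.get_obs();print(o["tool_pos"],o["orientation"])
d=snap("wrist","w5.png")
r=findtops(d,dict(copper=(.667,.102)));print(r)
M=R.from_quat(o["orientation"]).as_matrix(); v=np.append(r["copper"][0],.02)-o["tool_pos"]; print((M.T@v)/.8)
```

```text
[0.66687299 0.10179342 0.21847303] [ 9.27737893e-01 -3.73231923e-01 -3.93108856e-04  4.22399183e-04]
{'copper': (array([0.6676, 0.1021]), -69.3, [46.0, 47.2], np.float64(48.8), 94)}
[ 0.00049292 -0.00117304  0.24808998]
```

Call:
carry_out(series=[[[0, -0.001, 0.04, 0, 0.7], [0, 0, 0.045, 0, 0.7], [0, 0, 0.045, 0, 0.7], [0, 0, 0.045, 0, 0.7], [0, 0, 0.045, 0, 0.7], [0, 0, 0.025, 0, 0.7], [0, 0, 0, 0, 0.4], [0, 0, 0, 0, 0.4], [0, 0, 0, 0, 0.4], [0, 0, 0, 0, 0.4]]])

```text
time: 11.5
tool_pos: [0.6679, 0.1021, 0.0239]
orientation: [0.928, -0.374, 0.0, -0.0]
contact_force: [-0.1, -0.2, -6.9]
gripper_width: 0.0434
grip_force: 41.9
```

Call:
carry_out(series=[[[0, 0, 0, 0.0388, 0.4], [0, 0, 0, 0.0388, 0.4], [0, 0, 0, 0.0388, 0.4], [0, 0, 0, 0.0388, 0.4], [0, 0, 0, 0.0388, 0.4], [0, 0, 0, 0.0388, 0.4], [0, 0, 0, 0.0388, 0.4], [0, 0, 0, 0.0388, 0.4]]])

```text
time: 12.17
tool_pos: [0.6678, 0.1024, 0.0243]
orientation: [-0.642, 0.766, -0.0, 0.001]
contact_force: [-0.1, -0.3, -6.6]
gripper_width: 0.0434
grip_force: 42.0
```

Call:
carry_out(series=[[[0, 0, 0, 0.0388, 0.4], [0, 0, 0, 0.0388, 0.4], [0, 0, 0, 0.0388, 0.4], [0, 0, 0, 0.0388, 0.4], [0, 0, 0, 0.0388, 0.4], [0, 0, 0, 0.0388, 0.4], [0, 0, 0, 0.0388, 0.4], [0, 0, 0, 0.0388, 0.4], [0, 0, 0, 0, 0.4], [0, 0, 0, 0, 0.4]]])

```text
time: 13.0
tool_pos: [0.6678, 0.1025, 0.024]
orientation: [-0.213, 0.977, 0.0, 0.001]
contact_force: [0.4, -0.1, -7.4]
gripper_width: 0.0431
grip_force: 42.1
```

Call:
carry_out(series=[[[0, 0, 0, 0, 0.7], [0, 0, 0, 0, 0.7], [0, 0, 0, 0, 0.7], [0, 0, -0.03, 0, 0.7], [0, 0, -0.045, 0, 0.7], [0, 0, -0.045, 0, 0.7], [0, 0, -0.045, 0, 0.7], [0, 0, -0.045, 0, 0.7], [0, 0, -0.035, 0, 0.7], [0, 0, 0, 0, 0.7]]])

```text
time: 13.83
tool_pos: [0.6716, 0.103, 0.2291]
orientation: [-0.212, 0.977, -0.0, 0.009]
contact_force: [0.6, -1.1, 1.1]
gripper_width: 0.0598
grip_force: 0.0
```

Run:
```python
from h import *
o=ctrl.get_obs();print(o["tool_pos"],o["orientation"],o["joints"].round(2))
d=snap("wrist","w6.png"); print(findtops(d,dict(copper=(.667,.102),brass=(.680,.017))));t=snap("top"); print(findtops(t,dict(copper=(.667,.102),zinc=(.669,-.144))))
```

```text
[0.67157637 0.10296378 0.22913644] [-2.12435284e-01  9.77137522e-01 -1.46381624e-04  8.57278378e-03] [ 0.39  0.47  0.14  0.   -1.22 -1.53]
{'copper': (array([0.6676, 0.102 ]), 178.3, [45.2, 46.3], np.float64(46.1), 88), 'brass': (array([0.679 , 0.0179]), -178.1, [45.5, 48.8], np.float64(46.5), 97)}
{'copper': (array([0.6655, 0.1019]), -179.4, [14.6, 15.9], np.float64(16.0), 10), 'zinc': None}
```

Call:
carry_out(series=[[[0.0179, -0.0402, 0, 0, 0.7], [0.0179, -0.0402, 0, 0, 0.7], [0.0179, -0.0402, 0, 0, 0.7], [0.0179, -0.0402, 0, 0, 0.7], [0.0179, -0.0402, 0, 0, 0.7], [0.0179, -0.0402, 0, 0, 0.7], [0.0179, -0.0402, 0, 0, 0.7], [0, 0, 0, 0, 0.7], [0, 0, 0, 0, 0.7], [0, 0, 0, 0, 0.7]]])

```text
time: 14.77
tool_pos: [0.669, -0.1439, 0.2178]
orientation: [-0.211, 0.977, 0.0, -0.001]
contact_force: [0.2, 0.3, 0.3]
gripper_width: 0.0594
grip_force: 0.0
```

Run:
```python
from h import *
o=ctrl.get_obs();print(o["tool_pos"],o["orientation"])
d=snap("wrist","w7.png")
r=findtops(d,dict(zinc=(.670,-.144)));print(r)
M=R.from_quat(o["orientation"]).as_matrix(); v=np.append(r["zinc"][0],.02)-o["tool_pos"]; print((M.T@v)/.8)
cv2.imwrite("pics/w7.png",d["color"][:,:,::-1])
```

```text
[ 0.66900233 -0.1438531   0.21777923] [-2.11350006e-01  9.77409843e-01  4.00131525e-04 -1.00644699e-03]
{'zinc': (array([ 0.6717, -0.1438]), -111.4, [46.3, 47.3], np.float64(47.1), 85)}
[-0.00354282 -0.00163129  0.24721628]
```

View pics/w7.png

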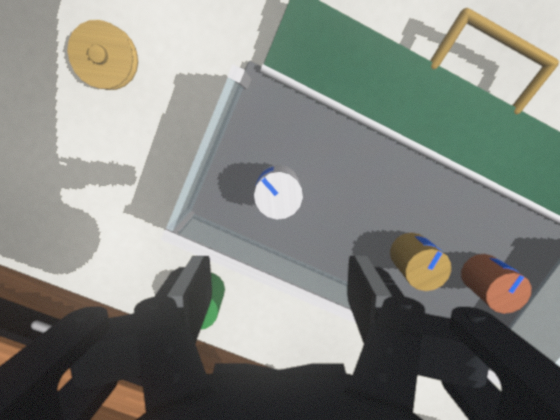

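Zinc is at (278,195) with its line pointing up-left. Brass at (420,260) and copper at (500,285) already show their patches towards the flap.

Call:
carry_out(series=[[[-0.003, -0.0015, 0.04, 0, 0.7], [0, 0, 0.045, 0, 0.7], [0, 0, 0.045, 0, 0.7], [0, 0, 0.045, 0, 0.7], [0, 0, 0.045, 0, 0.7], [0, 0, 0.025, 0, 0.7], [0, 0, 0, 0, 0.4], [0, 0, 0, 0, 0.4], [0, 0, 0, 0, 0.4], [0, 0, 0, 0, 0.4]]])

```text
time: 15.65
tool_pos: [0.6728, -0.1433, 0.0242]
orientation: [-0.212, 0.977, -0.0, 0.001]
contact_force: [0.2, 0.4, -4.9]
gripper_width: 0.0431
grip_force: 41.6
```

Call:
carry_out(series=[[[0, 0, 0, 0.0387, 0.4], [0, 0, 0, 0.0387, 0.4], [0, 0, 0, 0.0387, 0.4], [0, 0, 0, 0.0387, 0.4], [0, 0, 0, 0.0387, 0.4], [0, 0, 0, 0.0387, 0.4], [0, 0, 0, 0.0387, 0.4], [0, 0, 0, 0.0387, 0.4], [0, 0, 0, 0.0387, 0.4], [0, 0, 0, 0.0387, 0.4]]])

```text
time: 16.48
tool_pos: [0.6725, -0.1438, 0.0244]
orientation: [0.387, 0.922, 0.001, 0.001]
contact_force: [0.3, 0.0, -5.5]
gripper_width: 0.0436
grip_force: 41.8
```

Call:
carry_out(series=[[[0, 0, 0, 0, 0.4], [0, 0, 0, 0, 0.4], [0, 0, 0, 0, 0.7], [0, 0, 0, 0, 0.7], [0, 0, 0, 0, 0.7], [0, 0, -0.03, 0, 0.7], [0, 0, -0.05, 0, 0.7], [0, 0, -0.05, 0, 0.7], [0, 0, -0.05, 0, 0.7], [0, 0, -0.05, 0, 0.7]]])

```text
time: 17.32
tool_pos: [0.6723, -0.1442, 0.2104]
orientation: [0.384, 0.923, 0.0, 0.001]
contact_force: [1.1, 0.6, 0.2]
gripper_width: 0.0596
grip_force: 0.0
```

Call:
carry_out(series=[[[0, 0, 0, -0.039, 0.7], [0, 0, 0, -0.039, 0.7], [0, 0, 0, -0.039, 0.7], [0, 0, 0, -0.039, 0.7], [0, 0, 0, -0.039, 0.7], [0, 0, 0, -0.039, 0.7], [0, 0, 0, -0.039, 0.7], [0, 0, 0, -0.039, 0.7], [0, 0, 0, -0.039, 0.7], [0, 0, 0, -0.039, 0.7]]])

```text
time: 18.15
tool_pos: [0.6725, -0.1442, 0.2083]
orientation: [-0.22, 0.976, -0.0, 0.001]
contact_force: [0.3, 0.3, -1.2]
gripper_width: 0.0597
grip_force: 0.0
```

Run:
```python
from h import *
o=ctrl.get_obs();print(o["tool_pos"],o["orientation"],o["joints"].round(2))
d=snap("wrist","w8.png"); print(findtops(d,dict(zinc=(.671,-.144),copper=(.667,.102),brass=(.680,.017))))
M=R.from_quat(o["orientation"]).as_matrix();print(np.arctan2(M[1,0],M[0,0]))
```

```text
[ 0.67254896 -0.14421246  0.20826911] [-2.19528169e-01  9.75605624e-01 -4.08721224e-04  9.39128246e-04] [ 0.02  0.51  0.15  0.   -1.21 -1.15]
{'zinc': (array([ 0.6737, -0.1457]), 176.0, [47.8, 49.0], np.float64(48.7), 99), 'copper': (array([0.6675, 0.1016]), 174.7, [38.1, 47.2], np.float64(45.8), 82), 'brass': (array([0.6788, 0.0173]), 177.6, [40.4, 47.0], np.float64(45.7), 84)}
-2.6989297860515977
```

Call:
carry_out(series=[[[0, 0, 0, -0.037, 0.7], [0, 0, 0, -0.037, 0.7], [0, 0, 0, -0.037, 0.7], [0, 0, 0, -0.037, 0.7], [0, 0, 0, -0.037, 0.7], [0, 0, 0, -0.037, 0.7], [0, 0, 0, -0.037, 0.7], [0, 0, 0, -0.037, 0.7], [0, 0, 0, -0.037, 0.7], [0, 0, 0, -0.037, 0.7]]])

```text
time: 19.03
tool_pos: [0.6725, -0.1442, 0.208]
orientation: [0.718, -0.696, 0.001, -0.0]
contact_force: [-0.1, 1.0, 0.4]
gripper_width: 0.0597
grip_force: 0.0
```

Call:
carry_out(series=[[[0, 0, 0, -0.037, 0.7], [0, 0, 0, -0.037, 0.7], [0, 0, 0, -0.037, 0.7], [0, 0, 0, -0.037, 0.7], [0, 0, 0, -0.037, 0.7], [0, 0, 0, -0.037, 0.7], [0, 0, 0, -0.037, 0.7], [0, 0, 0, -0.037, 0.7], [0, 0, 0, -0.037, 0.7], [0, 0, 0, -0.037, 0.7]]])

```text
time: 19.87
tool_pos: [0.6725, -0.1442, 0.208]
orientation: [0.982, -0.188, 0.001, -0.0]
contact_force: [0.3, -0.0, -0.4]
gripper_width: 0.0598
grip_force: 0.0
```

Call:
carry_out(series=[[[0, 0, 0, -0.037, 0.7], [0, 0, 0, -0.037, 0.7], [0, 0, 0, -0.037, 0.7], [0, 0, 0, -0.036, 0.7], [-0.0148, -0.0421, 0, 0, 0.7], [-0.0148, -0.0421, 0, 0, 0.7], [-0.0148, -0.0421, 0, 0, 0.7], [-0.0148, -0.0421, 0, 0, 0.7], [-0.0148, -0.0421, 0, 0, 0.7], [-0.0148, -0.0421, 0, 0, 0.7]]])

```text
time: 20.7
tool_pos: [0.5846, 0.053, 0.2081]
orientation: [0.999, 0.039, 0.001, -0.0]
contact_force: [1.0, 0.2, -0.9]
gripper_width: 0.0597
grip_force: 0.0
```

Call:
carry_out(series=[[[-0.0148, -0.0421, 0, 0, 0.7], [-0.0148, -0.0421, 0, 0, 0.7], [-0.0148, -0.0421, 0, 0, 0.7], [-0.0148, -0.0421, 0, 0, 0.7], [-0.0148, -0.0421, 0, 0, 0.7], [-0.0148, -0.0421, 0, 0, 0.7], [-0.0148, -0.0421, 0, 0, 0.7], [-0.0148, -0.0421, 0, 0, 0.7], [-0.0148, -0.0421, 0, 0, 0.7], [-0.0148, -0.0421, 0, 0, 0.7]]])

```text
time: 21.53
tool_pos: [0.4392, 0.3796, 0.2083]
orientation: [0.999, 0.039, 0.001, -0.001]
contact_force: [0.8, 0.2, -0.2]
gripper_width: 0.0597
grip_force: 0.0
```

Call:
carry_out(series=[[[0, 0, 0, 0, 0.7], [0, 0, 0, 0, 0.7], [0, 0, 0, 0, 0.7]]])

```text
time: 21.78
tool_pos: [0.4399, 0.3778, 0.2076]
orientation: [0.999, 0.04, 0.0, -0.0]
contact_force: [0.1, -0.3, -0.1]
gripper_width: 0.0595
grip_force: 0.0
```

Run:
```python
from h import *
o=ctrl.get_obs();print(o["tool_pos"],o["orientation"],o["joints"].round(2))
M=R.from_quat(o["orientation"]).as_matrix();print(np.arctan2(M[1,0],M[0,0]))
d=snap("wrist","w9.png")
```

```text
[0.43994068 0.37784602 0.20756039] [ 9.99197526e-01  4.00522959e-02  2.69274304e-04 -2.13018409e-04] [ 0.99  0.33 -0.14  0.   -1.1   0.66]
0.08012591696136408
```

View pics/w9.png

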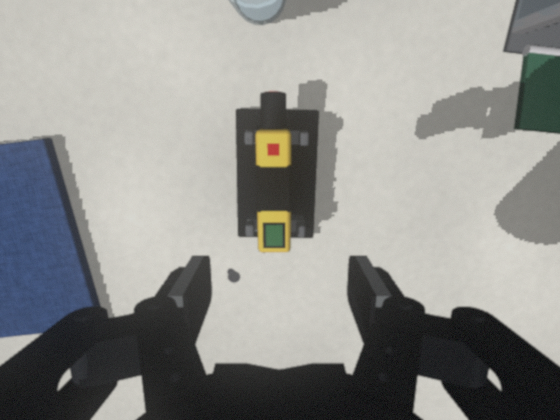

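The thermometer stands upright in the picture at u≈274. Its nose tip is at (273,95) and the yellow body spans v 130–252. The base of the cradle is at (277,172).

Run:
```python
from h import *
o=ctrl.get_obs();d=snap("wrist");h=cv2.cvtColor(d["color"],cv2.COLOR_RGB2HSV).astype(int)
m=(abs(h[...,0]-25)<6)&(h[...,1]>130)&(h[...,2]>180); m[:, :200]=0;m[:,340:]=0; m[270:]=0
ys,xs=np.nonzero(m);print(xs.min(),xs.max(),ys.min(),ys.max())
P=[]
for a,b in((ys.min(),ys.min()+30),(ys.max()-30,ys.max())):
    k=(ys>=a)&(ys<=b); P.append(onz(d,(xs[k].min()+xs[k].max())/2,(a if a==ys.min() else b),.06))
print(P, (P[0]+P[1])/2, np.arctan2(*(P[0]-P[1])[1::-1]))
C=(P[0]+P[1])/2; M=R.from_quat(o["orientation"]).as_matrix(); print(np.linalg.norm(P[0]-P[1]),(M.T@(C-o["tool_pos"]))/.8)
for q in [(237,108),(319,110),(238,237),(314,237)]: print(onz(d,*q,.01))
```

```text
256 287 133 251
[array([0.49316361, 0.38772567, 0.06      ]), array([0.38915775, 0.37863509, 0.06      ])] [0.44116068 0.38318038 0.06      ] 0.0871829729663298
0.10440238182603621 [ 0.00167491 -0.00724348  0.1843713 ]
[0.51108268 0.42251576 0.01      ]
[0.5155165  0.34478849 0.01      ]
[0.38144702 0.4152675  0.01      ]
[0.38784949 0.3357781  0.01      ]
```

Call:
carry_out(series=[[[0.002, -0.003, 0.045, 0.002, 0.6], [0, 0, 0.05, 0, 0.6], [0, 0, 0.05, 0, 0.6], [0, 0, 0.05, 0, 0.6], [0, 0, 0.0345, 0, 0.6], [0, 0, 0, 0, 0.6], [0, 0, 0, 0, 0], [0, 0, 0, 0, 0], [0, 0, 0, 0, 0], [0, 0, 0, 0, 0]]], force=30)

```text
time: 22.72
tool_pos: [0.4422, 0.3812, 0.0256]
orientation: [0.999, 0.037, 0.001, -0.002]
contact_force: [-0.1, -0.3, -1.9]
gripper_width: 0.0297
grip_force: 34.2
```

Call:
carry_out(series=[[[0, 0, 0, 0, 0], [0, 0, 0, 0, 0], [0, 0, 0, 0, 0]]])

```text
time: 22.97
tool_pos: [0.442, 0.381, 0.0253]
orientation: [0.999, 0.037, 0.001, -0.001]
contact_force: [-0.8, -0.2, 6.6]
gripper_width: 0.0293
grip_force: 35.3
```

Run:
```python
from h import *
import cv2
t=cv2.imread("pics/top0.png"); w=cv2.imread("pics/w9.png")
cv2.imwrite("pics/bk.png",np.hstack([cv2.resize(t[195:245,90:140],(400,400),interpolation=cv2.INTER_CUBIC),cv2.resize(w[0:50,220:300],(400,250)).repeat(1,0) if 0 else cv2.copyMakeBorder(cv2.resize(w[0:50,220:300],(400,250)),0,150,0,0,cv2.BORDER_CONSTANT)]))
d=snap("top")
for q in [(115,214),(118,222),(127,220),(103,222)]: print(onz(d,*q,0),onz(d,*q,.075))
```

```text
[0.63269799 0.42822159 0.        ] [0.61627851 0.39747317 0.075     ]
[0.61017851 0.41770897 0.        ] [0.59522367 0.38764429 0.075     ]
[0.6161369  0.39339515 0.        ] [0.60079454 0.36491181 0.075     ]
[0.60964759 0.45909574 0.        ] [0.59472728 0.4263393  0.075     ]
```

View pics/bk.png

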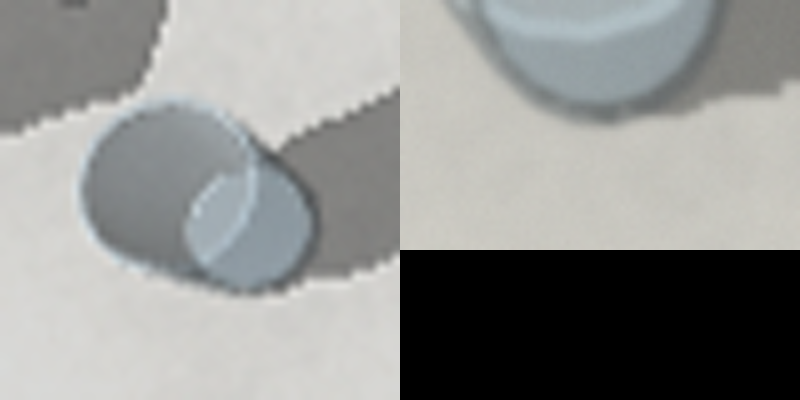

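Call:
carry_out(series=[[[0, 0, -0.01, 0, 0], [0, 0, -0.03, 0, 0], [0, 0, -0.04, 0, 0], [0, 0, -0.045, 0, 0], [0, 0, 0, 0.03, 0], [0.0067, 0.0417, 0, 0, 0], [0.0067, 0.0417, 0, 0, 0], [0.0067, 0.0417, 0, 0, 0], [0.0067, 0.0417, 0, 0, 0], [0.0067, 0.0417, 0, 0, 0]]], force=40)

```text
time: 23.85
tool_pos: [0.4643, 0.2115, 0.1237]
orientation: [1.0, -0.01, -0.0, -0.0]
contact_force: [0.9, -0.1, -1.4]
gripper_width: 0.0297
grip_force: 40.1
```

Call:
carry_out(series=[[[0.0067, 0.0417, 0, 0, 0], [0.0067, 0.0417, 0, 0, 0], [0.0067, 0.0417, 0, 0, 0], [0.0067, 0.0417, 0, 0, 0], [0.0067, 0.0417, 0, 0, 0], [0.0067, 0.0417, 0, 0, 0], [0.0067, 0.0417, 0, 0, 0], [0, 0, 0, 0, 0], [0, 0, 0, 0, 0], [0, 0, 0, 0, 0]]])

```text
time: 24.68
tool_pos: [0.4975, -0.0213, 0.1236]
orientation: [1.0, -0.01, -0.0, -0.0]
contact_force: [0.6, -1.0, -0.6]
gripper_width: 0.0294
grip_force: 40.4
```

Run:
```python
from h import *
o=ctrl.get_obs();print(o["tool_pos"],o["orientation"],o["gripper_width"],o["contact_force"])
d=snap("wrist","w10.png"); t=snap("top","t10.png");s=snap("scene","s10.png")
print(findtops(d,dict(zinc=(.671,-.144),copper=(.667,.102),brass=(.680,.017))))
cv2.imwrite("pics/c10.png",np.vstack([cv2.resize(d["color"][...,::-1],(400,300)),cv2.resize(s["color"][150:270,200:360,::-1],(400,300))]))
```

```text
[ 0.49748128 -0.02125823  0.1235551 ] [ 9.99946440e-01 -1.03487918e-02 -2.58959609e-05 -1.36453123e-04] 0.029421876281024988 [ 0.60531813 -1.00781126 -0.60594076]
{'zinc': None, 'copper': None, 'brass': None}
```

View pics/c10.png

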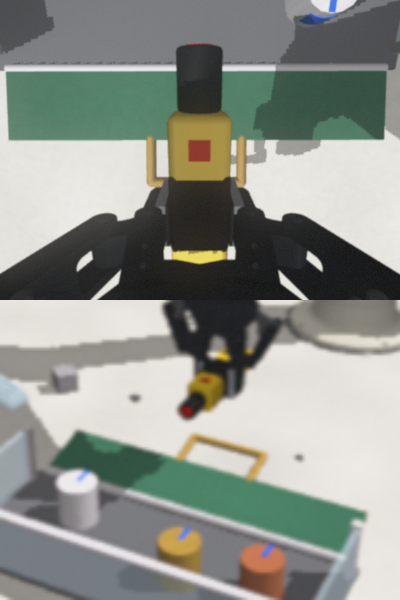

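The wrist view shows the thermometer held level, with its nose tip at about (280,63). The flap is flat with its bar below. A level body would foul the lowered flap, so I'll press its rear lightly on the flap's bar to pitch the nose down.

Call:
carry_out(series=[[[-0.0106, 0, 0.03, 0, 0], [0, 0, 0.03, 0, 0], [0, 0, 0.03, 0, 0], [0, 0, 0.007, 0, 0], [0, 0, 0.007, 0, 0], [0, 0, 0.004, 0, 0], [0, 0, 0.004, 0, 0], [0, 0, 0.003, 0, 0], [0, 0, 0.003, 0, 0], [0, 0, 0, 0, 0]]], force=20)

```text
time: 25.67
tool_pos: [0.4923, -0.0204, 0.0328]
orientation: [1.0, -0.009, 0.003, -0.0]
contact_force: [-2.7, -0.1, 13.5]
gripper_width: 0.0296
grip_force: 44.3
```

```bash
cat >> h.py <<'E'
def nose(d,o,show=False):
    """predicted image rows of the nose tip's upper rim for several pitches"""
    M=R.from_quat(o["orientation"]).as_matrix()
    for p in np.arange(-.05,.4,.05):
        c=o["tool_pos"]+M@np.array([0,0,-.0197]) # axis point in grip
        f=np.array([np.cos(p),0,np.sin(p)]);u=np.array([np.sin(p),0,-np.cos(p)])
        print(round(p,2),proj(d,c+M@(.08*f+.011*u)).round(1),proj(d,c+M@(.055*f+.015*u)).round(1))
E
python3 - <<'E'
from h import *
for n in ("w10",):
    pass
o=ctrl.get_obs();d=snap("wrist","w11.png");nose(d,o);s=snap("scene","s11.png")
cv2.imwrite("pics/c11.png",np.vstack([cv2.resize(d["color"][...,::-1],(400,300)),cv2.resize(s["color"][150:270,200:360,::-1],(400,300))]))
E
```

```text
-0.05 [278.2  75.4] [278.1 162.4]
0.0 [278.2  74.5] [278.1 158.6]
0.05 [278.2  74.4] [278.2 155.4]
0.1 [278.2  75. ] [278.2 152.7]
0.15 [278.3  76.2] [278.2 150.6]
0.2 [278.3  77.9] [278.2 149. ]
0.25 [278.3  80.1] [278.2 147.9]
0.3 [278.3  82.7] [278.2 147.2]
0.35 [278.3  85.7] [278.2 147. ]
```

View pics/c11.png

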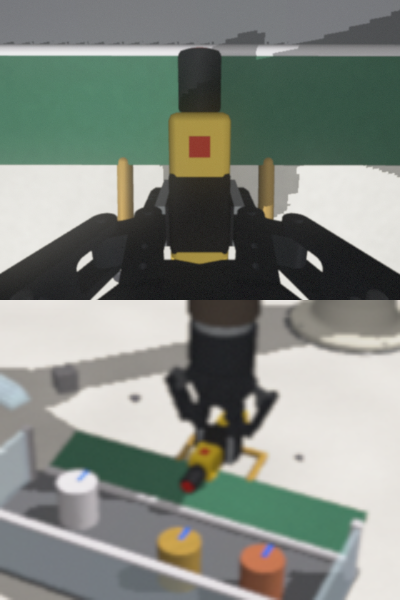

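```bash
cat >> h.py <<'E'
def pitch(s,o,ax=.004):
    """red tip centre in scene view, and predictions over pitch (ax: grip offset ahead)"""
    h=cv2.cvtColor(s["color"],cv2.COLOR_RGB2HSV).astype(int)
    M=R.from_quat(o["orientation"]).as_matrix();c=o["tool_pos"]+M@np.array([0,0,-.0197])
    q=proj(s,c+M@np.array([.08,0,.01]));yy,xx=np.mgrid[:420,:560]
    m=((h[...,0]<8)|(h[...,0]>172))&(h[...,1]>120)&(h[...,2]>60)&(np.hypot(xx-q[0],yy-q[1])<14)
    n,l,st,ce=cv2.connectedComponentsWithStats((m*255).astype(np.uint8)); print("red",[(ce[i].round(1),st[i,4]) for i in range(1,n)])
    for a in (0,.005):
      for p in np.arange(0,.4,.1): print(a,round(p,2),proj(s,c+M@((.08+a)*np.array([np.cos(p),0,np.sin(p)]))).round(1))
E
python3 - <<'E'
from h import *
o=ctrl.get_obs();s=snap("scene");pitch(s,o);print(o["grip_force"],o["contact_force"],o["tool_pos"])
E
```

```text
red [(array([274.5, 224.1]), np.int32(21))]
0 0.0 [275.2 221.1]
0 0.1 [275.2 223.4]
0 0.2 [275.4 225.5]
0 0.3 [275.7 227.4]
0.005 0.0 [274.4 222. ]
0.005 0.1 [274.5 224.4]
0.005 0.2 [274.6 226.7]
0.005 0.3 [274.9 228.7]
44.25416707992554 [-0.99689154  0.10514057 13.73416949] [ 0.4922898  -0.02037014  0.03286112]
```

Call:
carry_out(series=[[[-0.004, 0, 0.002, 0, 0], [0, 0, 0.002, 0, 0], [0, 0, 0.002, 0, 0], [0, 0, 0.002, 0, 0], [0, 0, 0, 0, 0], [0, 0, 0, 0, 0]]], force=20)

```text
time: 26.32
tool_pos: [0.4937, -0.0202, 0.0289]
orientation: [1.0, -0.007, 0.008, -0.001]
contact_force: [2.3, -4.1, 21.6]
gripper_width: 0.0293
grip_force: 46.9
```

Run:
```python
from h import *
o=ctrl.get_obs();s=snap("scene");pitch(s,o);print(o["grip_force"],o["contact_force"],o["tool_pos"])
```

```text
red [(array([281., 213.]), np.int32(1)), (array([274.7, 227.5]), np.int32(15))]
0 0.0 [275.2 222.3]
0 0.1 [275.2 224.6]
0 0.2 [275.3 226.8]
0 0.3 [275.6 228.7]
0.005 0.0 [274.4 223.2]
0.005 0.1 [274.4 225.7]
0.005 0.2 [274.5 228. ]
0.005 0.3 [274.8 230. ]
46.88257455825806 [ 2.29297919 -4.11180411 21.59043323] [ 0.49369204 -0.02015257  0.02886893]
```

Call:
carry_out(series=[[[0, 0, -0.02, 0, 0], [0, 0, -0.03, 0, 0], [0, 0, -0.03, 0, 0], [0, 0, 0, 0, 0], [0, 0, 0, 0, 0], [0, 0, 0, 0, 0]]], force=50)

```text
time: 26.87
tool_pos: [0.4859, -0.0208, 0.087]
orientation: [1.0, -0.01, 0.0, -0.0]
contact_force: [-0.3, -0.1, -2.4]
gripper_width: 0.0294
grip_force: 50.0
```

Run:
```python
from h import *
o=ctrl.get_obs();s=snap("scene","s12.png");pitch(s,o);print(o["grip_force"],o["contact_force"],o["tool_pos"],o["orientation"])
d=snap("wrist","w12.png");nose(d,o);t=snap("top","t12.png")
print(findtops(t,dict(zinc=(.671,-.144),copper=(.667,.102),brass=(.680,.017))))
cv2.imwrite("pics/c12.png",np.vstack([cv2.resize(s["color"][170:270,200:360,::-1],(640,400),interpolation=cv2.INTER_CUBIC)]))
```

```text
red [(array([282., 194.]), np.int32(1)), (array([275.8, 208.6]), np.int32(14))]
0 0.0 [276.3 203.4]
0 0.1 [276.3 205.8]
0 0.2 [276.4 208.1]
0 0.3 [276.7 210.1]
0.005 0.0 [275.4 204.3]
0.005 0.1 [275.5 206.8]
0.005 0.2 [275.6 209.2]
0.005 0.3 [275.9 211.4]
50.031466484069824 [-0.26430287 -0.1323839  -2.36299767] [ 0.48587613 -0.02083411  0.08695609] [ 9.99948777e-01 -1.01114180e-02  3.52036892e-04 -2.81502761e-04]
-0.05 [277.7  73.7] [277.7 161.5]
0.0 [277.8  72.9] [277.7 157.7]
0.05 [277.8  72.9] [277.7 154.5]
0.1 [277.8  73.5] [277.8 151.8]
0.15 [277.9  74.7] [277.8 149.7]
0.2 [277.9  76.4] [277.8 148.1]
0.25 [277.9  78.7] [277.8 147. ]
0.3 [277.9  81.4] [277.8 146.3]
0.35 [278.   84.4] [277.9 146.1]
{'zinc': (array([ 0.6449, -0.1306]), 168.6, [5.8, 11.8], np.float64(15.9), 0), 'copper': (array([0.6654, 0.1018]), 179.7, [14.6, 15.8], np.float64(16.0), 10), 'brass': (array([0.6768, 0.0178]), -176.0, [14.7, 15.7], np.float64(15.9), 13)}
```

View pics/c12.png

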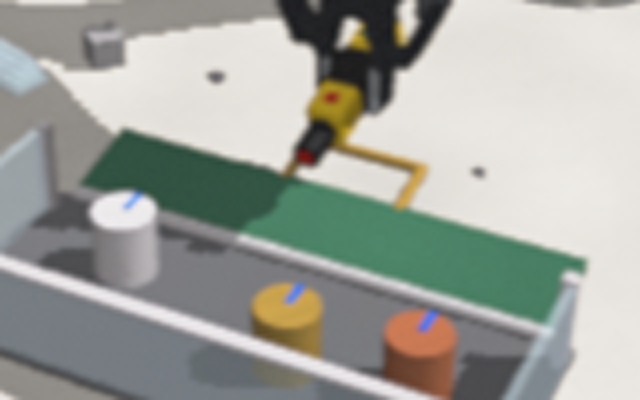

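Run:
```python
from h import *
s=snap("scene"); s["color"]=cv2.imread("pics/s10.png")[:,:,::-1].copy()
o=dict(tool_pos=np.array([.49748,-.02126,.12356]),orientation=[.999946,-.01035,0,0]);pitch(s,o)
d=snap("wrist")
for n,tp,q in (("w10",o["tool_pos"],o["orientation"]),("w12",ctrl.get_obs()["tool_pos"],ctrl.get_obs()["orientation"])):
    im=cv2.imread(f"pics/{n}.png"); col=im[40:190,268:290].mean(1); g=np.abs(np.diff(col,axis=0)).sum(1); print(n,[(i+40,int(g[i])) for i in np.argsort(-g)[:10]])
```

```text
red [(array([274.3, 193.8]), np.int32(20))]
0 0.0 [274.4 193.6]
0 0.1 [274.5 196.2]
0 0.2 [274.6 198.5]
0 0.3 [274.9 200.7]
0.005 0.0 [273.6 194.5]
0.005 0.1 [273.6 197.2]
0.005 0.2 [273.8 199.7]
0.005 0.3 [274.1 202. ]
w10 [(np.int64(61), 79), (np.int64(60), 68), (np.int64(59), 49), (np.int64(158), 48), (np.int64(62), 46), (np.int64(159), 41), (np.int64(160), 20), (np.int64(157), 17), (np.int64(58), 15), (np.int64(161), 15)]
w12 [(np.int64(72), 195), (np.int64(71), 156), (np.int64(73), 105), (np.int64(63), 66), (np.int64(62), 62), (np.int64(64), 60), (np.int64(154), 55), (np.int64(185), 49), (np.int64(65), 46), (np.int64(155), 46)]
```

```bash
cat > fit.py <<'E'
from h import *
from scipy.optimize import least_squares
def button(im):
    h=cv2.cvtColor(im,cv2.COLOR_BGR2HSV).astype(int);m=((h[...,0]<8)|(h[...,0]>172))&(h[...,1]>120)&(h[...,2]>80);m[:150]=0;m[260:]=0;m[:,:240]=0;m[:,320:]=0
    ys,xs=np.nonzero(m);return xs.mean(),ys.mean(),ys.min(),ys.max(),len(xs)
def pt(M,c,p,a,b,x,h): # body point x ahead, h up ; a,b slide of the pivot
    f=np.array([np.cos(p),0,np.sin(p)]);u=np.array([np.sin(p),0,-np.cos(p)]);return c+M@(np.array([a,0,-b])+x*f+h*u)
E
python3 - <<'E'
from fit import *
o=ctrl.get_obs();d=snap("wrist","w13.png")
for n in("w10","w13"): print(n,button(cv2.imread(f"pics/{n}.png")))
M=R.from_quat(o["orientation"]).as_matrix();c=o["tool_pos"]+M@[0,0,-.0197]
for x in (.03,.033,.036): print(x,[proj(d,pt(M,c,p,0,0,x,.0155))[1].round(1) for p in (0,.1,.2,.3)])
print("upper rim",[proj(d,pt(M,c,p,0,0,.08,.011))[1].round(1) for p in (0,.1,.2,.3)])
print("lower rim",[proj(d,pt(M,c,p,0,0,.08,-.011))[1].round(1) for p in (0,.1,.2,.3)])
a=cv2.imread("pics/w10.png")[40:240,220:340];b=cv2.imread("pics/w13.png")[40:240,220:340]
cv2.imwrite("pics/c13.png",cv2.resize(np.hstack([a,b]),None,fx=3,fy=3,interpolation=cv2.INTER_CUBIC))
E
```

```text
w10 (np.float64(278.8957816377171), np.float64(210.44789081885855), np.int64(197), np.int64(224), 806)
w13 (np.float64(278.98214285714283), np.float64(199.98214285714286), np.int64(187), np.int64(213), 728)
0.03 [np.float64(234.7), np.float64(227.7), np.float64(221.8), np.float64(217.0)]
0.033 [np.float64(226.0), np.float64(219.0), np.float64(213.2), np.float64(208.5)]
0.036 [np.float64(217.3), np.float64(210.2), np.float64(204.5), np.float64(200.1)]
upper rim [np.float64(74.5), np.float64(75.0), np.float64(77.9), np.float64(82.7)]
lower rim [np.float64(81.3), np.float64(87.3), np.float64(94.5), np.float64(102.8)]
```

View pics/c13.png

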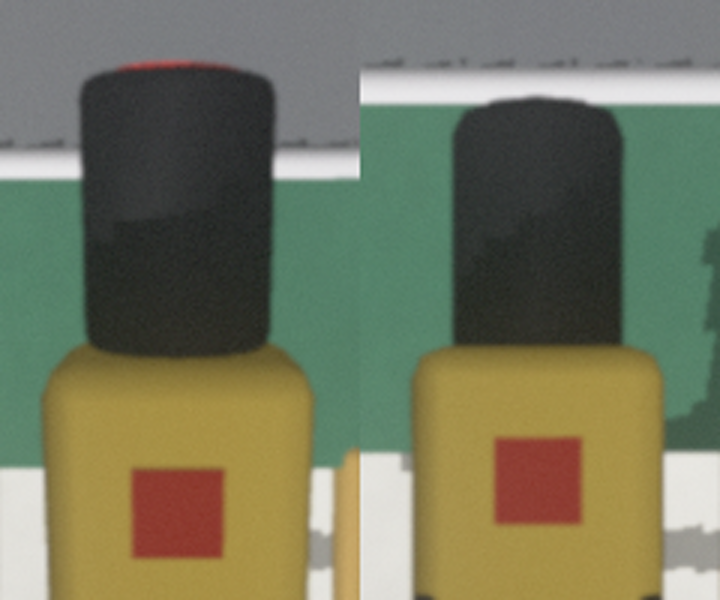

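The level view is on the left and the present one on the right. The nose now looks smaller (56 px wide against 64), which gives a nose-down pitch of about 0.21 rad, and the scene view agrees. I'll go to the copper reading pose.

Call:
carry_out(series=[[[0.0088, -0.0394, 0, 0, 0], [0.0088, -0.0394, 0, 0, 0], [0.0088, -0.0394, 0, 0, 0], [0.0088, -0.0394, 0, 0, 0], [0, 0, 0.025, 0, 0], [0, 0, 0.03, 0, 0], [0, 0, 0, 0, 0], [0, 0, 0, 0, 0], [0, 0, 0, 0, 0]]])

```text
time: 27.92
tool_pos: [0.5172, 0.1044, 0.0432]
orientation: [1.0, -0.01, 0.0, 0.0]
contact_force: [-0.3, 0.9, -1.1]
gripper_width: 0.0294
grip_force: 50.1
```

```bash
cat >> fit.py <<'E'
def chk(name,zt=.034):
    o=ctrl.get_obs();d=snap("wrist",f"r_{name}.png");s=snap("scene",f"rs_{name}.png")
    print(o["time"],o["tool_pos"],o["contact_force"].round(1)); pitch(s,o)
    h=cv2.cvtColor(d["color"],cv2.COLOR_RGB2HSV).astype(int)
    m=(abs(h[...,0]-112)<10)&(h[...,1]>110); n,l,st,ce=cv2.connectedComponentsWithStats((m*255).astype(np.uint8))
    for i in range(1,n):
        if st[i,4]>25: print("blue",st[i],ce[i].round(1),onz(d,*ce[i],.034).round(4),onz(d,*ce[i],.058).round(4))
    t=snap("top"); print(findtops(t,dict(zinc=(.672,-.144),copper=(.667,.102),brass=(.680,.017))))
E
python3 -c "
from fit import *
chk('cu')"
```

```text
27.9167 [0.51723868 0.10443018 0.04320822] [-0.3  0.9 -1.1]
red [(array([314.4, 240.4]), np.int32(17))]
0 0.0 [315.3 235.2]
0 0.1 [315.1 237.6]
0 0.2 [315.1 239.8]
0 0.3 [315.1 241.7]
0.005 0.0 [314.6 236.3]
0.005 0.1 [314.4 238.8]
0.005 0.2 [314.3 241.1]
0.005 0.3 [314.4 243.2]
{'zinc': None, 'copper': (array([0.6654, 0.1018]), 179.7, [14.6, 15.8], np.float64(16.0), 10), 'brass': (array([0.6773, 0.0176]), -177.3, [14.4, 15.6], np.float64(15.9), 12)}
```

View pics/r_cu.png

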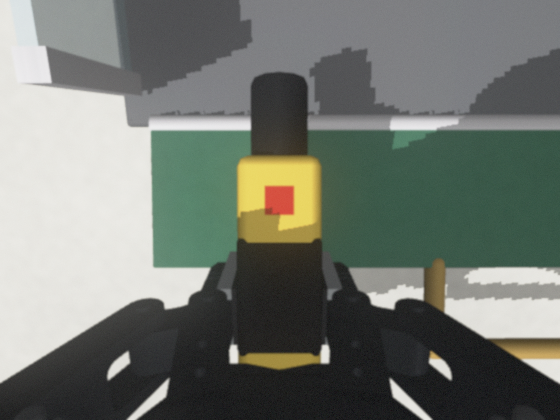

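Call:
carry_out(series=[[[0, 0, 0, 0, 0], [0, 0, 0, 0, 0], [0, 0, 0, 0, 0], [0, 0, 0, 0, 0], [0, 0, 0, 0, 0], [0, 0, 0, 0, 0], [0, 0, 0, 0, 0], [0, 0, 0, 0, 0], [0, 0, 0, 0, 0], [0, 0, 0, 0, 0]]])

```text
time: 28.9
tool_pos: [0.5167, 0.1045, 0.0426]
orientation: [1.0, -0.01, -0.0, 0.0]
contact_force: [1.1, 1.0, -1.4]
gripper_width: 0.0294
grip_force: 50.1
```

Run:
```python
from fit import *
# nose tip from scene ray intersected with the vertical plane of the tool x axis
o=ctrl.get_obs();s=snap("scene");t=snap("top","t14.png")
M=R.from_quat(o["orientation"]).as_matrix();O,r=ray(s,314.4,240.4);n=M[:,1];k=((o["tool_pos"]-O)@n)/(r@n);P=O+r*k;print("tip",P,M.T@(P-o["tool_pos"]))
h=cv2.cvtColor(t["color"],cv2.COLOR_RGB2HSV).astype(int)
for n,g in dict(cu=(.667,.102),br=(.68,.017),zn=(.6725,-.144)).items():
    u,v=proj(t,(*g,.058)).round().astype(int); print(n,u,v,h[v-6:v+7:3,u-6:u+7:3,2].tolist(),h[v,u])
# patch seen in top view?
m=(abs(h[...,0]-112)<10)&(h[...,1]>100);ys,xs=np.nonzero(m[190:215,215:340]);print(sorted(zip((xs+215).tolist(),(ys+190).tolist())))
for n,g in dict(cu=(.667-.022,.102),br=(.68-.022,.017),zn=(.6725-.022,-.144)).items(): print(n,proj(t,(*g,.034)).round(1),proj(t,(*g,.046)).round(1))
```

```text
tip [0.60077226 0.10284469 0.04864369] [ 8.41101964e-02  1.59639466e-19 -6.02265929e-03]
cu 230 198 [[88, 157, 180, 186, 121], [181, 179, 183, 178, 183], [181, 179, 174, 178, 180], [182, 180, 236, 185, 179], [135, 180, 237, 183, 161]] [  7 104 174]
br 263 194 [[122, 185, 175, 157, 125], [184, 174, 180, 181, 146], [177, 179, 182, 179, 182], [177, 186, 207, 177, 187], [180, 188, 204, 182, 87]] [ 20 120 182]
zn 323 197 [[122, 124, 123, 123, 124], [124, 123, 123, 123, 123], [122, 122, 123, 124, 124], [123, 123, 124, 123, 123], [128, 122, 116, 117, 85]] [105  12 123]
[(227, 207), (228, 208), (229, 208), (229, 209), (230, 200), (230, 201), (230, 202), (230, 203), (230, 204), (230, 205), (230, 206), (230, 208), (230, 209), (231, 200), (231, 201), (231, 202), (231, 203), (231, 204), (231, 208), (231, 209), (232, 208), (232, 209), (233, 208), (233, 209), (234, 207), (234, 208), (234, 209), (235, 207), (235, 208), (235, 209), (259, 204), (260, 204), (260, 205), (261, 204), (261, 205), (262, 196), (262, 197), (262, 198), (262, 199), (262, 200), (262, 201), (262, 202), (262, 204), (262, 205), (263, 196), (263, 197), (263, 198), (263, 199), (263, 200), (263, 201), (263, 202), (263, 204), (263, 205), (264, 205), (265, 204), (265, 205), (266, 203), (266, 204), (266, 205), (316, 213), (316, 214), (317, 213), (317, 214)]
cu [231.3 208.3] [230.7 207.3]
br [262.8 204.1] [262.6 203. ]
zn [322.2 207.5] [322.6 206.4]
```

Zinc has been knocked: its old spot at (323,197) is empty and blue shows near (316,213). I'll finish copper with a second hold 3 mm lower and do brass, then look at zinc.

Call:
carry_out(series=[[[0, 0, 0.004, 0, 0], [0, 0, 0, 0, 0], [0, 0, 0, 0, 0], [0, 0, 0, 0, 0], [0, 0, 0, 0, 0], [0, 0, 0, 0, 0], [0, 0, 0, 0, 0], [0, 0, 0, 0, 0], [0, 0, 0, 0, 0], [0, 0, 0, 0, 0]]])

```text
time: 29.83
tool_pos: [0.5167, 0.1045, 0.0395]
orientation: [1.0, -0.01, 0.0, -0.0]
contact_force: [-0.1, -0.1, -1.2]
gripper_width: 0.0295
grip_force: 50.1
```

Call:
carry_out(series=[[[0, 0, 0, 0, 0], [0, 0, 0, 0, 0], [0, 0, 0, 0, 0], [0, 0, 0, 0, 0], [0, 0, 0, 0, 0], [0, 0, 0, 0, 0], [0, 0, 0, 0, 0], [0.0053, 0.0351, 0, 0, 0], [0.0053, 0.0351, 0, 0, 0], [0.0053, 0.0351, 0, 0, 0]]])

```text
time: 30.67
tool_pos: [0.5278, 0.0196, 0.0395]
orientation: [1.0, -0.009, 0.0, 0.0]
contact_force: [0.5, -0.8, -1.9]
gripper_width: 0.0297
grip_force: 50.3
```

Call:
carry_out(series=[[[0, 0, 0, 0, 0], [0, 0, 0, 0, 0], [0, 0, 0, 0, 0], [0, 0, 0, 0, 0], [0, 0, 0, 0, 0], [0, 0, 0, 0, 0], [0, 0, 0, 0, 0], [0, 0, 0, 0, 0], [0, 0, 0, 0, 0], [0, 0, 0, 0, 0]]])

```text
time: 31.5
tool_pos: [0.5277, 0.0202, 0.0395]
orientation: [1.0, -0.01, 0.0, 0.0]
contact_force: [0.4, -0.8, -2.1]
gripper_width: 0.0296
grip_force: 50.4
```

Run:
```python
from fit import *
chk('br'); o=ctrl.get_obs()
a=cv2.imread("pics/rs_br.png");b=snap("top")["color"][:,:,::-1]
cv2.imwrite("pics/c15.png",np.vstack([cv2.resize(a[180:280,200:360],(480,300),interpolation=cv2.INTER_CUBIC),cv2.resize(b[150:250,190:350],(480,300),interpolation=cv2.INTER_CUBIC)]))
```

```text
31.5 [0.52772299 0.02018864 0.03948234] [ 0.4 -0.8 -2.1]
red [(array([283.1, 235.1]), np.int32(14))]
0 0.0 [283.5 230. ]
0 0.1 [283.5 232.4]
0 0.2 [283.6 234.6]
0 0.3 [283.9 236.5]
0.005 0.0 [282.7 231. ]
0.005 0.1 [282.7 233.6]
0.005 0.2 [282.8 235.9]
0.005 0.3 [283.1 237.9]
{'zinc': (array([ 0.6458, -0.1306]), 168.6, [5.5, 9.0], np.float64(15.9), 0), 'copper': (array([0.6655, 0.1019]), -179.4, [14.6, 15.9], np.float64(16.0), 10), 'brass': (array([0.6768, 0.0177]), -176.2, [14.8, 15.7], np.float64(15.9), 13)}
```

View pics/c15.png

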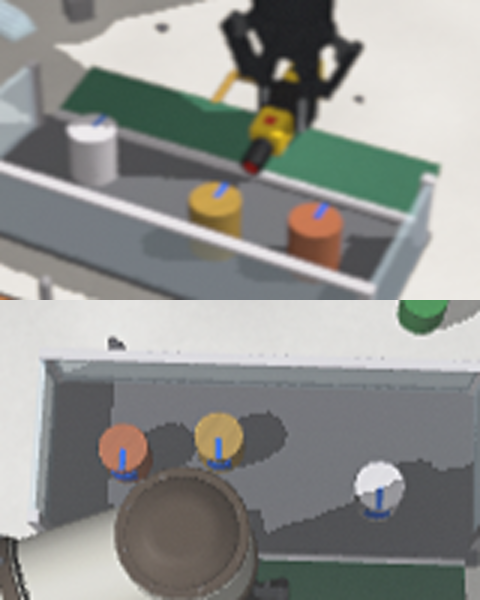

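Zinc now stands at top pixel (316.5,212.7), upright with its patch still to the front. Brass and copper are unchanged.

Call:
carry_out(series=[[[0, 0, 0, 0, 0], [0, 0, 0, 0, 0], [0, 0, 0, 0, 0], [0, 0, 0, 0, 0], [0, 0, 0, 0, 0], [0, 0, 0, 0, 0], [0, 0, -0.004, 0, 0], [0, 0, 0, 0, 0], [0, 0, 0, 0, 0], [0, 0, 0, 0, 0]]])

```text
time: 32.53
tool_pos: [0.5278, 0.0201, 0.0428]
orientation: [1.0, -0.01, 0.0, -0.0]
contact_force: [0.8, 0.2, -1.4]
gripper_width: 0.0296
grip_force: 50.4
```

Call:
carry_out(series=[[[0, 0, 0, 0, 0], [0, 0, 0, 0, 0], [0, 0, 0, 0, 0], [0, 0, 0, 0, 0], [0, 0, 0, 0, 0], [0, 0, 0, 0, 0], [0, 0, 0, 0, 0], [0, 0, 0, 0, 0], [0, 0, 0, 0, 0], [0, 0, 0, 0, 0]]])

```text
time: 33.37
tool_pos: [0.5277, 0.0201, 0.0427]
orientation: [1.0, -0.01, 0.0, 0.0]
contact_force: [0.2, 0.9, -1.9]
gripper_width: 0.0294
grip_force: 50.4
```

Run:
```python
from h import *
t=snap("top"); c=t["color"]; h=cv2.cvtColor(c,cv2.COLOR_RGB2HSV).astype(int)
m=((h[...,1]<25)&(h[...,2]>150)); w=np.zeros_like(m); w[200:226,303:331]=1
mb=(abs(h[...,0]-112)<10)&(h[...,1]>110)&w
k=((m&w)*255).astype(np.uint8);cs,_=cv2.findContours(k,0,1)
c=max(cs,key=cv2.contourArea);x=cv2.boundingRect(c);print(x)
u=x[0]+(x[2]-1)/2; v=x[1]+8 ;print(u,v)
for q in ((u,v),(316.2,212.2)): print(onz(t,*q,.058))
ys,xs=np.nonzero(mb);print(list(zip(xs.tolist(),ys.tolist())))
for q in ((.642,-.135),(.646,-.131)): print(proj(t,(*q,.058)),proj(t,(q[0]-.022,q[1],.034)))
```

```text
(308, 204, 17, 16)
316.0 212
[ 0.63224263 -0.12527554  0.058     ]
[ 0.63170743 -0.12580212  0.058     ]
[(316, 213), (317, 213), (316, 214), (316, 215), (316, 216), (316, 217), (316, 218), (316, 219), (312, 220), (319, 220), (312, 221), (313, 221), (314, 221), (315, 221), (316, 221), (317, 221), (318, 221), (319, 221), (315, 222), (317, 222)]
[319.66194971 208.45276416] [318.97800406 218.47295108]
[318.14416755 206.96448838] [317.48549385 217.00140873]
```

Call:
carry_out(series=[[[0, 0, -0.04, 0, 0], [-0.0105, 0.0361, 0, 0, 0], [-0.0105, 0.0361, 0, 0, 0], [-0.0105, 0.0361, 0, 0, 0], [-0.0105, 0.0361, 0, 0, 0], [-0.0105, 0.0361, 0, 0, 0], [0, 0, 0.022, 0, 0], [0, 0, 0.022, 0, 0], [0, 0, 0, 0, 0], [0, 0, 0, 0, 0]]])

```text
time: 34.25
tool_pos: [0.4823, -0.1237, 0.039]
orientation: [1.0, -0.01, -0.001, 0.0]
contact_force: [0.2, -0.2, -1.0]
gripper_width: 0.0291
grip_force: 50.3
```

Call:
carry_out(series=[[[0, 0, 0, 0, 0], [0, 0, 0, 0, 0]]])

```text
time: 34.42
tool_pos: [0.4839, -0.1231, 0.0404]
orientation: [1.0, -0.009, 0.001, 0.0]
contact_force: [0.6, 0.6, -1.6]
gripper_width: 0.0297
grip_force: 50.3
```

Run:
```python
from fit import *
chk('zn'); t=snap("top"); h=cv2.cvtColor(t["color"],cv2.COLOR_RGB2HSV).astype(int)
a=cv2.imread("pics/rs_zn.png");b=t["color"][:,:,::-1];c=cv2.imread("pics/r_zn.png")
cv2.imwrite("pics/c16.png",np.hstack([np.vstack([cv2.resize(a[180:280,200:360],(400,250),interpolation=cv2.INTER_CUBIC),cv2.resize(b[150:250,190:350],(400,250),interpolation=cv2.INTER_CUBIC)]),cv2.resize(c,(400,500))]))
```

```text
34.4167 [ 0.48385248 -0.12314847  0.04044866] [ 0.6  0.6 -1.6]
red [(array([250., 199.]), np.int32(1)), (array([243.5, 213.5]), np.int32(14))]
0 0.0 [243.7 208.3]
0 0.1 [243.8 210.6]
0 0.2 [244.1 212.7]
0 0.3 [244.5 214.6]
0.005 0.0 [242.8 209.2]
0.005 0.1 [242.9 211.6]
0.005 0.2 [243.3 213.9]
0.005 0.3 [243.7 215.9]
{'zinc': (array([ 0.6455, -0.1311]), 168.5, [5.4, 9.6], np.float64(15.9), 0), 'copper': (array([0.6654, 0.1018]), 179.7, [14.6, 15.8], np.float64(16.0), 10), 'brass': (array([0.6771, 0.0175]), -177.4, [14.6, 15.6], np.float64(15.9), 13)}
```

View pics/c16.png

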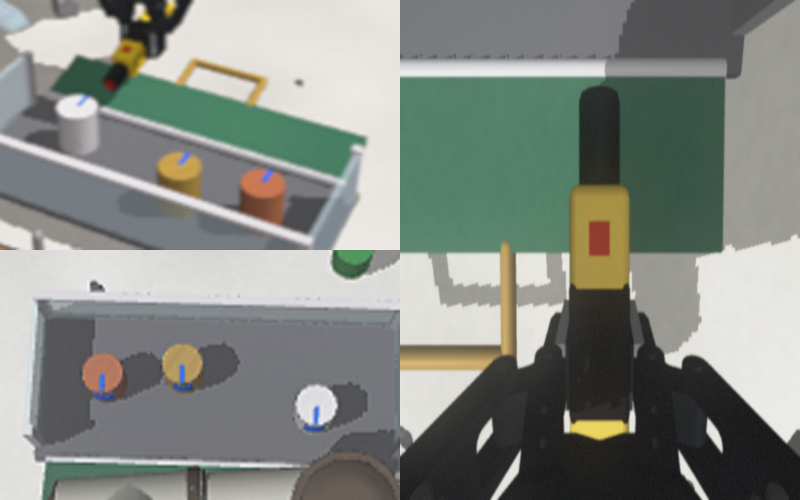

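The nose points at zinc, which is now fully lit at top pixel (316.4,212). I'll refine its position before the hold.

Run:
```python
from h import *
t=snap("top");print(findtops(t,dict(zinc=(.632,-.126)))); s=snap("scene")
h=cv2.cvtColor(s["color"],cv2.COLOR_RGB2HSV).astype(int)
for q in ((.632,-.126),(.636,-.126)): print(proj(s,(*q,.058)))
m=(h[...,1]<40)&(h[...,2]>195);m[:, :215]=0;m[:,250:]=0;m[:210]=0;m[232:]=0
ys,xs=np.nonzero(m);print(xs.min(),xs.max(),ys.min(),ys.max())
```

```text
{'zinc': (array([ 0.6332, -0.1255]), -179.9, [14.9, 15.5], np.float64(16.2), 8)}
[231.03222882 221.27652632]
[230.27559519 222.04129543]
223 249 218 226
```

Call:
carry_out(series=[[[0, 0, 0, 0, 0], [0, 0, 0, 0, 0], [0, 0, 0, 0, 0], [0, 0, 0, 0, 0], [0, 0, 0, 0, 0], [0, 0, 0, 0, 0], [0, 0, 0, 0, 0], [0, 0, 0, 0, 0], [0, 0, 0, 0, 0], [0, 0, 0, 0, 0]]])

```text
time: 35.55
tool_pos: [0.4828, -0.1235, 0.0394]
orientation: [1.0, -0.01, -0.0, 0.0]
contact_force: [-0.2, 1.3, -2.4]
gripper_width: 0.0292
grip_force: 50.3
```

Call:
carry_out(series=[[[0, 0, 0, 0, 0], [0, 0, 0, 0, 0], [0, 0, 0, 0, 0], [0, 0, 0, 0, 0], [0, 0, 0, 0, 0], [0, 0, -0.004, 0, 0], [0, 0, 0, 0, 0], [0, 0, 0, 0, 0], [0, 0, 0, 0, 0], [0, 0, 0, 0, 0]]])

```text
time: 36.38
tool_pos: [0.4828, -0.1235, 0.0427]
orientation: [1.0, -0.01, 0.0, -0.0]
contact_force: [-0.2, -0.1, -1.7]
gripper_width: 0.0296
grip_force: 50.3
```

Call:
carry_out(series=[[[0, 0, 0, 0, 0], [0, 0, 0, 0, 0], [0, 0, 0, 0, 0], [0, 0, 0, 0, 0], [0, 0, 0, 0, 0], [0, 0, 0, 0, 0], [0, 0, 0, 0, 0], [0, 0, 0, 0, 0], [0, 0, 0, 0, 0], [0, 0, 0, 0, 0]]])

```text
time: 37.22
tool_pos: [0.4829, -0.1235, 0.0427]
orientation: [1.0, -0.01, 0.0, -0.0]
contact_force: [-0.5, -0.0, -1.5]
gripper_width: 0.0298
grip_force: 50.3
```

Call:
carry_out(series=[[[0, 0, -0.035, 0, 0], [0, 0, -0.035, 0, 0], [0, 0, -0.035, 0, 0], [-0.004, -0.0393, 0, 0, 0], [-0.004, -0.0393, 0, 0, 0], [-0.004, -0.0393, 0, 0, 0], [-0.004, -0.0393, 0, 0, 0], [-0.004, -0.0393, 0, 0, 0], [-0.004, -0.0393, 0, 0, 0], [-0.004, -0.0393, 0, 0, 0]]])

```text
time: 38.05
tool_pos: [0.4643, 0.0984, 0.1268]
orientation: [1.0, -0.01, 0.0, -0.0]
contact_force: [0.7, -1.0, -1.0]
gripper_width: 0.0295
grip_force: 50.5
```

Call:
carry_out(series=[[[-0.004, -0.0393, 0, 0, 0], [-0.004, -0.0393, 0, 0, 0], [-0.004, -0.0393, 0, 0, 0], [-0.004, -0.0393, 0, 0, 0], [-0.004, -0.0393, 0, 0, 0], [-0.004, -0.0393, 0, 0, 0], [-0.004, -0.0393, 0, 0, 0], [-0.004, -0.0393, 0, 0, 0], [-0.004, -0.0393, 0, 0, 0], [0, 0, 0, -0.03, 0]]])

```text
time: 38.88
tool_pos: [0.4419, 0.386, 0.1266]
orientation: [0.999, 0.04, 0.001, -0.001]
contact_force: [0.2, -0.4, -1.9]
gripper_width: 0.0294
grip_force: 50.5
```

Call:
carry_out(series=[[[0, 0, 0, 0, 0], [0, 0, 0, 0, 0], [0, 0, 0, 0, 0], [0, 0, 0, 0, 0]]])

```text
time: 39.22
tool_pos: [0.4417, 0.3794, 0.1267]
orientation: [0.999, 0.036, -0.0, 0.0]
contact_force: [-0.0, -0.4, -2.3]
gripper_width: 0.0293
grip_force: 50.5
```

Run:
```python
from h import *
o=ctrl.get_obs();print(o["tool_pos"],o["orientation"])
M=R.from_quat(o["orientation"]).as_matrix();print(M.T@(np.array([.442,.381,.0253])-o["tool_pos"])/.8)
t=snap("top");print(findtops(t,dict(zinc=(.632,-.126),copper=(.667,.102),brass=(.680,.017))))
```

```text
[0.44174088 0.37940724 0.1266859 ] [ 9.99352391e-01  3.59823468e-02 -1.79228915e-04  1.92327752e-04]
[ 0.00051339 -0.00200958  0.12673146]
{'zinc': (array([ 0.6333, -0.1254]), -179.2, [14.9, 15.3], np.float64(16.2), 8), 'copper': (array([0.6653, 0.1021]), -178.5, [14.6, 15.5], np.float64(16.0), 10), 'brass': (array([0.6773, 0.0176]), -177.3, [14.4, 15.6], np.float64(15.9), 12)}
```

Call:
carry_out(series=[[[0, -0.002, 0.03, 0, 0], [0, 0, 0.04, 0, 0], [0, 0, 0.034, 0, 0], [0, 0, 0.006, 0, 0], [0, 0, 0.004, 0, 0], [0, 0, 0.004, 0, 0], [0, 0, 0.004, 0, 0], [0, 0, 0.004, 0, 0], [0, 0, 0, 0, 0], [0, 0, 0, 0, 0]]], force=20)

```text
time: 40.1
tool_pos: [0.4413, 0.382, 0.0295]
orientation: [0.999, 0.037, 0.0, -0.0]
contact_force: [-7.6, -2.5, 11.4]
gripper_width: 0.0295
grip_force: 53.1
```

Call:
carry_out(series=[[[0, 0, 0, 0, 0.05], [0, 0, 0.001, 0, 0.35], [0, 0, 0, 0, 0.42], [0, 0, 0, 0, 0.5], [0, 0, 0, 0, 0.6], [0, 0, 0, 0, 0.6]]])

```text
time: 40.6
tool_pos: [0.4422, 0.3825, 0.0257]
orientation: [0.999, 0.037, 0.001, -0.001]
contact_force: [0.4, 0.4, 1.0]
gripper_width: 0.0512
grip_force: 0.0
```

Call:
carry_out(series=[[[0, 0, -0.01, 0, 0.6], [0, 0, -0.03, 0, 0.6], [0, 0, -0.045, 0, 0.6], [0, 0, -0.045, 0, 0.6], [0, 0, -0.045, 0, 0.6], [0, 0, -0.045, 0, 0.6], [0, 0, 0, 0, 0.6], [0, 0, 0, 0, 0.6]]])

```text
time: 41.27
tool_pos: [0.4425, 0.3832, 0.2044]
orientation: [0.999, 0.037, 0.002, -0.003]
contact_force: [-0.9, -0.4, -1.0]
gripper_width: 0.0514
grip_force: 0.0
```

Run:
```python
from h import *
o=ctrl.get_obs();print(o["tool_pos"],o["orientation"])
d=snap("wrist","w17.png");t=snap("top","t17.png");s=snap("scene","s17.png")
a=cv2.imread("pics/top0.png");b=t["color"][:,:,::-1];z=cv2.imread("pics/scene0.png")
f=lambda i,r:cv2.resize(i[r[0]:r[1],r[2]:r[3]],(400,250),interpolation=cv2.INTER_CUBIC)
sc=s["color"][:,:,::-1]
cv2.imwrite("pics/c17.png",np.vstack([np.hstack([f(z,(205,275,400,470)),f(sc,(205,275,400,470))]),np.hstack([f(d["color"][:,:,::-1],(40,290,180,380)),f(sc,(150,270,200,360))])]))
```

```text
[0.44246011 0.38315224 0.20442342] [ 0.99930496  0.0371267   0.00204119 -0.00265148]
```

View pics/c17.png

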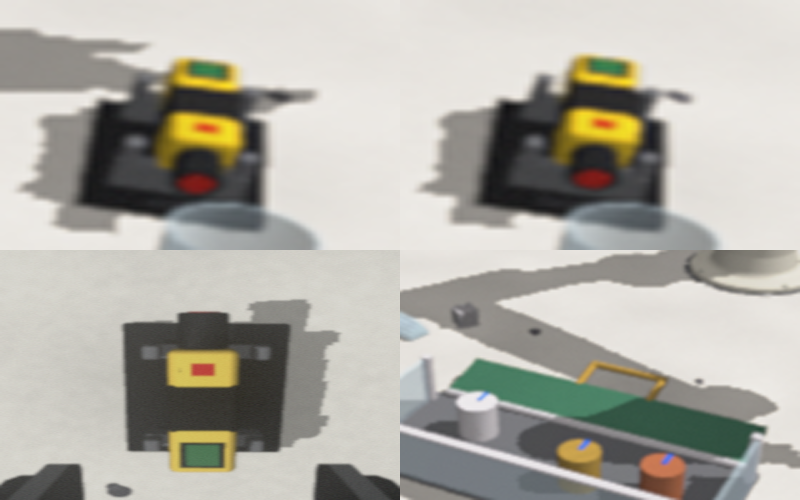

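The thermometer lies level in both saddles, as at the start. I have now viewed more pictures than the 14 allowed, so I'll do the rest by numbers only. Next is closing the flap.

Call:
carry_out(series=[[[0, 0, 0, 0.0379, 0.6], [0, 0, 0, 0.0379, 0.6], [0, 0, 0, 0.0379, 0.6], [0, 0, 0, 0.0379, 0.6], [0, 0, 0, 0.0379, 0.6], [0, 0, 0, 0.0379, 0.6], [0, 0, 0, 0.0379, 0.6], [0, 0, 0, 0.0379, 0.6], [0, 0, 0, 0.0379, 0.6], [0, 0, 0, 0.0379, 0.6]]])

```text
time: 42.25
tool_pos: [0.4411, 0.3814, 0.199]
orientation: [0.847, -0.532, -0.0, 0.002]
contact_force: [-0.3, -0.6, 0.3]
gripper_width: 0.0513
grip_force: 0.0
```

Call:
carry_out(series=[[[0, 0, 0, 0.0379, 0.5], [0, 0, 0, 0.0379, 0.5], [0, 0, 0, 0.0379, 0.4], [0, 0, 0, 0.0379, 0.4], [0.042, -0.0029, 0, 0, 0.4], [0.042, -0.0029, 0, 0, 0.4], [0.042, -0.0029, 0, 0, 0.4], [0.042, -0.0029, 0, 0, 0.4], [0.042, -0.0029, 0, 0, 0.4], [0.042, -0.0029, 0, 0, 0.4]]])

```text
time: 43.08
tool_pos: [0.4502, 0.1782, 0.1995]
orientation: [-0.699, 0.715, 0.0, -0.002]
contact_force: [0.3, 0.1, -0.7]
gripper_width: 0.0345
grip_force: 0.0
```

Call:
carry_out(series=[[[0.042, -0.0029, 0, 0, 0.4], [0.042, -0.0029, 0, 0, 0.4], [0.042, -0.0029, 0, 0, 0.4], [0.042, -0.0029, 0, 0, 0.4], [0.042, -0.0029, 0, 0, 0.4], [0.042, -0.0029, 0, 0, 0.4], [0, 0, 0, 0, 0.4], [0, 0, 0, 0, 0.4], [0, 0, 0, 0, 0.4]]])

```text
time: 43.83
tool_pos: [0.4602, -0.0218, 0.2001]
orientation: [-0.699, 0.715, 0.001, -0.001]
contact_force: [-0.1, 0.2, -0.2]
gripper_width: 0.034
grip_force: 0.0
```

Run:
```python
from h import *
o=ctrl.get_obs();print(o["tool_pos"],o["orientation"],o["gripper_width"])
d=snap("wrist","w18.png");h=cv2.cvtColor(d["color"],cv2.COLOR_RGB2HSV).astype(int)
p=proj(d,(.4625,-.02,.0365));print(p)
for v in (p[1]-30,p[1]-15,p[1],p[1]+15,p[1]+30):
    v=int(v);m=(abs(h[v,:,0]-18)<8)&(h[v,:,1]>80)&(abs(np.arange(560)-p[0])<40);u=np.nonzero(m)[0]
    if len(u): print(v,u.min(),u.max(),onz(d,u.mean(),v,.039))
```

```text
[ 0.46018322 -0.02176378  0.2000796 ] [-6.99096329e-01  7.15026641e-01  5.75386541e-04 -9.45822470e-04] 0.033991548895580696
[276.66929884 194.03747863]
164 266 274 [ 0.46773674 -0.04788016  0.039     ]
179 266 274 [ 0.46811779 -0.03446721  0.039     ]
194 266 274 [ 0.4685079  -0.02073504  0.039     ]
209 266 274 [ 0.46890741 -0.00667211  0.039     ]
224 267 274 [0.46885343 0.00774398 0.039     ]
```

Call:
carry_out(series=[[[0, -0.0104, 0.044, 0, 0.4], [0, 0, 0.05, 0, 0.4], [0, 0, 0.05, 0, 0.4], [0, 0, 0.05, 0, 0.4], [0, 0, 0.03, 0, 0.4], [0, 0, 0, 0, 0.4], [0, 0, 0, 0, 0], [0, 0, 0, 0, 0], [0, 0, 0, 0, 0], [0, 0, 0, 0, 0]]], force=25)

```text
time: 44.72
tool_pos: [0.4685, -0.021, 0.0231]
orientation: [-0.699, 0.715, 0.0, 0.001]
contact_force: [-2.9, 4.6, -3.2]
gripper_width: 0.0089
grip_force: 24.4
```

Call:
carry_out(series=[[[0, -0.0024, -0.0091, 0, 0], [0, -0.003, -0.009, 0, 0], [0, -0.0036, -0.0088, 0, 0], [0, -0.0042, -0.0085, 0, 0], [0, -0.0047, -0.0082, 0, 0], [0, -0.0053, -0.0078, 0, 0], [0, -0.0058, -0.0074, 0, 0], [0, -0.0063, -0.0071, 0, 0], [0, -0.0067, -0.0066, 0, 0], [0, -0.0072, -0.0061, 0, 0]]])

```text
time: 45.55
tool_pos: [0.5047, -0.0218, 0.086]
orientation: [-0.699, 0.715, 0.003, -0.002]
contact_force: [-10.5, 9.0, 3.5]
gripper_width: 0.0092
grip_force: 24.5
```

Call:
carry_out(series=[[[0, -0.0076, -0.0057, 0, 0], [0, -0.0079, -0.0051, 0, 0], [0, -0.0083, -0.0046, 0, 0], [0, -0.0086, -0.004, 0, 0], [0, -0.0088, -0.0034, 0, 0], [0, -0.009, -0.0028, 0, 0], [0, -0.0092, -0.0022, 0, 0], [0, -0.0093, -0.0016, 0, 0], [0, -0.0094, -0.001, 0, 0], [0, -0.0095, -0.0003, 0, 0]]])

```text
time: 46.38
tool_pos: [0.578, -0.0237, 0.1128]
orientation: [-0.7, 0.715, -0.0, 0.001]
contact_force: [-19.6, 6.6, 19.6]
gripper_width: 0.009
grip_force: 27.0
```

Call:
carry_out(series=[[[0, 0, 0, 0, 0], [0, 0, 0, 0, 0], [0, 0, 0, 0, 0], [0, 0, 0, 0, 0]]])

```text
time: 46.72
tool_pos: [0.5778, -0.0236, 0.1129]
orientation: [-0.7, 0.715, -0.0, 0.001]
contact_force: [-5.5, 3.0, 7.3]
gripper_width: 0.0084
grip_force: 25.4
```

Call:
carry_out(series=[[[0, -0.004, 0, 0, 0], [0, -0.004, 0, 0, 0], [0, 0, 0, 0, 0], [0, 0, 0, 0, 0]]])

```text
time: 47.05
tool_pos: [0.5778, -0.0237, 0.1127]
orientation: [-0.699, 0.715, 0.005, -0.004]
contact_force: [-20.1, 8.5, 18.3]
gripper_width: 0.009
grip_force: 26.7
```

Call:
carry_out(series=[[[0, 0.004, 0, 0, 0], [0, 0.002, 0, 0, 0.4], [0, 0, 0, 0, 0.4], [0, 0, 0, 0, 0.4], [0, 0, 0, 0, 0.4], [0, 0, -0.02, 0, 0.4], [0, 0, -0.04, 0, 0.4], [0, 0, -0.045, 0, 0.4], [0, 0, -0.03, 0, 0.4], [0, 0, 0, 0, 0.4]]])

```text
time: 47.88
tool_pos: [0.5838, -0.0243, 0.2241]
orientation: [-0.7, 0.714, -0.004, 0.005]
contact_force: [1.8, 1.2, 0.3]
gripper_width: 0.034
grip_force: 0.0
```

Call:
carry_out(series=[[[0, 0.04, 0, 0, 0.4], [0, 0.04, 0, 0, 0.4], [0, 0.04, 0, 0, 0.4], [0, 0.04, 0, 0, 0.4], [0, 0, 0, 0, 0.4], [0, 0, 0, 0, 0.4], [0, 0, 0, 0, 0.4]]])

```text
time: 48.47
tool_pos: [0.4529, -0.0214, 0.2177]
orientation: [-0.699, 0.715, -0.001, 0.001]
contact_force: [0.4, -0.8, -0.5]
gripper_width: 0.0344
grip_force: 0.0
```

Run:
```python
from h import *
o=ctrl.get_obs();print(o["time"],o["tool_pos"],o["contact_force"])
t=snap("top","t20.png");d=snap("wrist");s=snap("scene","s20.png")
print(findtops(t,dict(zinc=(.632,-.126),copper=(.667,.102),brass=(.680,.017))))
def bar(im,u0,u1,v0,v1):
    h=cv2.cvtColor(im,cv2.COLOR_RGB2HSV).astype(int);m=(abs(h[...,0]-18)<8)&(h[...,1]>100);k=np.zeros_like(m);k[v0:v1,u0:u1]=1
    ys,xs=np.nonzero(m&k);return xs.mean().round(1),ys.mean().round(1),xs.min(),xs.max(),ys.min(),ys.max(),len(xs)
a=cv2.imread("pics/top0.png")[:,:,::-1].copy();b=cv2.imread("pics/scene0.png")[:,:,::-1].copy()
print("top before",bar(a,250,300,222,240),"after",bar(t["color"],250,300,222,240))
print("scene before",bar(b,255,300,190,225),"after",bar(s["color"],255,300,190,225))
```

```text
48.4667 [ 0.45291438 -0.02136051  0.21773735] [ 0.35279347 -0.75795791 -0.54211866]
{'zinc': (array([ 0.6333, -0.1254]), -179.2, [14.9, 15.3], np.float64(16.2), 8), 'copper': (array([0.6653, 0.1021]), -178.5, [14.6, 15.5], np.float64(16.0), 10), 'brass': (array([0.6773, 0.0176]), -177.3, [14.4, 15.6], np.float64(15.9), 12)}
top before (np.float64(275.2), np.float64(231.0), np.int64(256), np.int64(295), np.int64(229), np.int64(233), 122) after (np.float64(277.3), np.float64(227.6), np.int64(256), np.int64(295), np.int64(226), np.int64(232), 104)
scene before (np.float64(277.8), np.float64(202.3), np.int64(260), np.int64(293), np.int64(194), np.int64(218), 115) after (np.float64(276.8), np.float64(203.8), np.int64(259), np.int64(291), np.int64(196), np.int64(219), 116)
```

```bash
python3 -c "
from station import job
print(job.hand_in())"
```

```text
the job is handed in; nothing more can be done
None
```

The job is handed in, verdict not shown: copper, brass and zinc (no iron present) were aimed at and held over 1 s each, the thermometer is back in its cradle and the flap is shut; I viewed 17 pictures, over the limit of 14.

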